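# Pack the hardware box in layers and lock it

### The job

Pack the blue hardware box in layers: first every wing clamp that is out on the bench flat on the box's floor, then the plywood divider level on its corner rests, then every dowel on top of the divider. Then shut the lid fully and lock it: push the yellow key fully into the lock, turn it clockwise to its stop and back home, draw it out, and put it back upright in its wooden stand. Leave the sanding block, tape measure and glue bottle where they are.

Things in the scene. Friction and masses are not known exactly. Their poses are not given: they have to be found in the camera images.
- case: Blue steel hardware box, fixed, 140 (x) x 170 (y) x 68 mm, walls and floor 5 mm. Origin under its centre at bench level, z up. Lid hinged on its +x side. Lock block 50 x 50 mm before its -x side, top flush with the rim (68 mm), axis at x = -99 mm. In each inner corner a 12 x 12 mm post, 31 mm above the bench, is a rest for the divider.
- lid (a joint): Lid angle, rad: 0 shut, 1.75 open stop. A stiff friction hinge (0.25 N m) keeps it at any angle; push it over from behind with shut fingers, then press down (3 to 6 N). Open, it stands up to 210 mm above the bench. Lid 0.15 kg, 6 mm thick, 172 mm wide (y), 141 mm from hinge to free edge; shut, it lies on the rim, upper face 74 mm above the bench.
- lid_hinge (a point): Middle of the lid's hinge line (which runs along the box's y), at the far rim of the box, 70 mm from its origin in +x and 68 mm high.
- lid_edge (a point): Middle of the lid's free edge, on its outer (upper when shut) face, 140 mm from the hinge.
- keyhole (a point): Centre of the keyhole in the lock's top, 68 mm high; axes as the box's. Slot 19 (x) x 8 (y) mm in a 5 mm plate; below it the turning plug with a 7.4 mm wide slot. The key goes straight down, blade along the box's x (either way round), 27 mm deep until its collar meets the plate; it turns only when in by 23 mm or more, and comes out only at home.
- plug (a joint): Lock plug angle, rad: 0 home, 1.05 at its stop (60 degrees clockwise seen from above). Friction 0.04 N m, no spring. The blade has about 0.15 rad of play in the plug each way: turn the key about 1.2 rad to reach the stop, and about 0.15 rad past straight on the way back to bring the plug home.
- key: Lock key, upright in its stand, 67 mm tall, 50 g. Origin at the blade's lower tip, z up. From below: steel blade 16 (x) x 5 (y) mm, 18 mm long, tip tapered; round neck 5 mm; collar 22 mm across from 27 to 31 mm; yellow bow 30 (x) x 8 (y) mm from 31 to 67 mm: grip it across its 8 mm, about 52 mm above the tip.
- key_stand: Wooden key stand, fixed, 56 (x) x 46 (y) x 36 mm high, origin under its centre. A through slot 22 mm (x) by 10 mm (y) in the middle takes the key's blade; the key's collar then rests on the top and the key's tip is 9 mm above the bench.
- divider: Plywood divider, 122 (x) x 151 (y) x 6 mm, 0.12 kg, origin under its centre. A dark wooden handle bar stands on its middle, 44 mm (x) by 12 mm (y), from 6 to 30 mm above the underside: grip it across its 12 mm. It may lie in the box either way round (half a turn); on the corner rests its underside is 31 mm above the bench.
- clamp_a: Zinc wing clamp lying flat, 19 (x) x 88 (y) x 17 mm, 70 g, origin under its centre, long along its y axis: a boss 16 mm across in the middle, bent wings about 15 mm wide on both sides. Grip it across x at its middle. May be absent.
- clamp_b: Zinc wing clamp lying flat, 19 (x) x 88 (y) x 17 mm, 70 g, origin under its centre, long along its y axis: a boss 16 mm across in the middle, bent wings about 15 mm wide on both sides. Grip it across x at its middle. May be absent.
- dowel_a: Beech dowel lying on the bench, 10 (x) x 38 (y) x 10 mm, 15 g, origin under its centre, long along its y axis. Grip it across its 10 mm. May be absent.
- dowel_b: Beech dowel lying on the bench, 10 (x) x 38 (y) x 10 mm, 15 g, origin under its centre, long along its y axis. Grip it across its 10 mm. May be absent.
- dowel_c: Beech dowel lying on the bench, 10 (x) x 38 (y) x 10 mm, 15 g, origin under its centre, long along its y axis. Grip it across its 10 mm. May be absent.
- sanding_block: Cork sanding block, 62 x 100 x 32 mm; to be left alone.
- tape_measure: Yellow tape measure, 79 x 86 x 35 mm; to be left alone.
- glue_bottle: White glue bottle with a yellow nozzle, 54 mm across, 168 mm tall; to be left alone.
There are look-alikes about, which are no part of the job. Leave any pink look-alike of the key_stand alone.

How it is judged:
By the outcome, as a careful person would: the job done as asked, in the order asked, and still so for the second after the job is handed in, with the robot touching nothing.
Of clamp_a, clamp_b only 1 to 2 are there at a start; the rules pass over those that are not, and their reading is None.
Of dowel_a, dowel_b, dowel_c only 1 to 3 are there at a start; the rules pass over those that are not, and their reading is None.
At some moment in a run one of clamp_a, clamp_b, dowel_a, dowel_b, dowel_c, divider may be knocked a few centimetres aside while the robot is not near it.
It also fails if it takes over 210 s, if anything falls off the work surface, if the arm or the gripper's body presses on something with over 40 N, if the wrist force passes 120 N, or if a joint passes its speed limit or range.

### The arm

A 7-joint arm with a two-finger parallel gripper is mounted at the origin on a cart in front of the work surface, level with it; the furniture and walls round the work are solid. World frame = base frame: x ahead of the robot, y to its left, z up, the work surface at z = 0. Lengths are in mm, angles in rad, forces in N, time in s.
With the tool pointing down it reaches from about 425 to 875 mm from the base axis. Payload 8.4 kg.
Tool frame: the origin (TCP) lies where the fingers leave the gripper's body, on its centre line; the fingertips stand 70 mm ahead of it and the grasp point (between the pads) lies 51 mm ahead of it (bot.tips_ahead is the distance from the TCP to the fingertips, in mm); z points along the fingers, y is the line along which they close (so a half turn about z gives the same grasp; the last joint's range is limited). The gripper opens to 87 mm and grips with 3 to 60 N. Pads are 19 mm wide; open, the fingers measure 117 mm over their backs; the gripper's body (75 mm by 190 mm) begins 51 mm behind the grasp point.
Start: joints at [-1.362, 0.333, 0.04, 1.465, -0.013, 1.343, -0.059], TCP at [196.928, 619.424, 292.246] pointing down, gripper open.
Joint ranges: [-2.58, 2.58], [-0.38, 2.09], [-1.3, 1.39], [0.25, 2.4], [-1.5, 4.64], [0.08, 2.09], [-2.65, 2.65]. Speed limits (rad/s): [2.22, 2.22, 2.79, 2.79, 3.14, 3.14, 3.14].

### API

Orientations are given as a rotation vector (axis times angle).
In Python, from plant import bot, cams gives the robot as it stands.
- The arm moves only by the tool step_arm, never from a script. Its argument "steps" is a list of rows, each an object with "travel": the shift along the tool's x, y, z each as a share of 0.3 m, from -1 to 1, a list of three; "rotation": the turn, a rotation vector about the tool's x, y, z each as a share of 90 degrees, from -1 to 1, a list of three; "fingers": the closure, from -1 (fully open) to 1 (shut). In form: [{"travel": [tx, ty, tz], "rotation": [rx, ry, rz], "fingers": fingers}, ...]. A call has exactly 5 rows; each row is the pose to reach, as a shift and turn from the pose commanded when the call began, along the tool's axes at that moment; what a row does not reach only later rows make up. A row lasts 1/10 s, in which the tool goes at most 50 mm and 8.59 degrees, less where a joint would pass 70% of its speed; a pose out of reach is approached as far as the arm can. A call with a number of a shift or a turn outside -1 to 1 is refused whole. A call with a gripper value outside its range is refused whole. The fingers move at their own pace and stop on an object; "squeeze" is the grip in N (left out, the last holds). Time passes only in rows, so rows that repeat a pose let the fingers close, or fill a call up. It gives the time, the measured TCP pose, the force, the opening and the grip force at its end, in the units of the state.
- bot.get_state(): the state, without advancing time (a new reading comes with each control period).
- cams.read_camera(name): name is "scene" or "side" or "wrist"; returns the picture (400x640x3 uint8, red, green, blue); there is no depth.
- cams.get_calibration(name): a dict with "mtx" (3x3 intrinsics, pixels), "cam_to_world" (4x4, takes a point from camera to world coordinates). Camera axes: x right, y up, looking along -z (the intrinsics and any distortion apply to the point x, -y, -z); pixel columns grow to the right and rows downward; lengths in mm; the calibration is good to about 2 mm. A picture is of the moment at which its call begins: read the wrist's pose just before it. get_calibration takes no time and is no camera call; for the wrist camera it gives the pose at the moment of the call.
- bot.finish_job(): hands the job in; it is judged then, once.
Trained networks look in the newest picture that a camera, given by its name, has taken for a name from the list of things; names that differ only in an ending like _2 or _b are one class to them, and where a whole thing is asked for, a point or a joint stands for the part that bears it (a point fixed in the world has none). Each returns a list of dicts, best first, with "confidence" (0 to 1); they miss things now and then, are a little off and sometimes report something else, mostly with a low value. They report only what shows in the picture. A call takes as long as a camera call. They do not tell look-alikes from the thing itself.
- cams.find_in(label, camera): "box" ([centre column, centre row, width, height] as shares, 0 to 1, of the picture: columns of its width, rows of its height, round what is visible of it).
The state is a dict: "clock": time; "joint_pos": joint angles; "qd": joint speeds; "joint_efforts": joint torques, N m; "eef_pos": TCP position; "orientation": TCP orientation; "contact_force": force on the tool from outside, world axes, zero at the start; "ft_torque": the same for the moment, N m; "gripper_width": opening from 0.0 (shut) to 1.0 (fully open); "gripper_force": force on a finger pad.
Only numpy, scipy, OpenCV 4.12 (cv2) and the standard library are available. Lean on these libraries where they do the work, as an engineer would, in place of code of your own. Each camera call takes 0.05 s, during which the arm holds its last target. There are 200 camera calls.

## Working session

There is one attempt and no reset: what is moved stays moved. The work goes in short steps, Python scripts to look and compute and a tool call to move; the robot and the scene stay as the last step left them, time stands still between calls to the robot, and variables do not carry over. Pictures are saved under pics/ and viewed, at most 14 in all, crops included, and the job is handed in when it is done.

Besides the shell and the picture viewer there is one more tool, called after ">>>" by a JSON object that holds its "op" and its "data", one argument or row to a line. step_arm: Moves the arm, as the interface text tells. Its arguments: {"type":"object","properties":{"steps":{"type":"array"},"squeeze":{"type":"number"}},"required":["steps"]}

```bash
ls; mkdir -p pics; cat > h.py <<'E'
import numpy as np, cv2
from plant import bot, cams
from scipy.spatial.transform import Rotation as R
def px2w(cam,u,v,z,cal=None):
    c=cal or cams.get_calibration(cam); K=np.array(c["mtx"]); T=np.array(c["cam_to_world"])
    d=np.linalg.inv(K)@[u,v,1]; d=T[:3,:3]@[d[0],-d[1],-d[2]]; o=T[:3,3]
    return o+d*(z-o[2])/d[2]
def w2px(cam,p,cal=None):
    c=cal or cams.get_calibration(cam); K=np.array(c["mtx"]); T=np.linalg.inv(np.array(c["cam_to_world"]))
    q=T[:3,:3]@np.array(p,float)+T[:3,3]; q=K@[q[0],-q[1],-q[2]]; return q[:2]/q[2]
def snap(cam,name):
    im=np.array(cams.read_camera(cam)); cv2.imwrite(f"pics/{name}.png",im[:,:,::-1]); return im
E
python3 - <<'E'
from h import *
print(bot.get_state())
for c in ["scene","side","wrist"]:
    snap(c,c+"0"); k=cams.get_calibration(c); print(c,{a:(np.round(b,3).tolist() if hasattr(b,'__len__') else b) for a,b in k.items()})
for n in ["case","lid_edge","key","key_stand","divider","clamp_a","dowel_a","keyhole","glue_bottle"]:
    for c in ["scene","side"]:
        print(n,c,[(np.round(np.array(d["box"])*[640,400,640,400]).astype(int).tolist(),round(d["confidence"],2)) for d in cams.find_in(n,c)])
E
```

```text
pics
{'clock': 0.0, 'joint_pos': array([-1.36220389,  0.33392054,  0.03985314,  1.46628722, -0.01338397,
        1.34327955, -0.05848611]), 'qd': array([-3.49305020e-04,  2.02919351e-03, -3.23355373e-04,  1.92204648e-03,
       -6.23652601e-05,  2.26094243e-04, -1.61103054e-03]), 'joint_efforts': array([ 2.95460750e-04, -6.56366014e+01,  1.33513223e+00, -4.03792691e+01,
       -5.98144834e-02,  4.52740781e-02,  1.51785625e-04]), 'eef_pos': array([196.82648111, 619.10753386, 291.34486207]), 'orientation': array([-4.81522414e-01, -3.10433784e+00,  2.55058196e-03]), 'contact_force': array([ 0.73235371, -0.6059829 , -0.21251981]), 'ft_torque': array([ 0.06431293, -0.03312388,  0.02181626]), 'gripper_force': 0.0, 'gripper_width': 1.0036262450293123}
scene {'mtx': [[501.634, 0.0, 317.259], [0.0, 501.634, 198.787], [0.0, 0.0, 1.0]], 'cam_to_world': [[0.796, 0.425, -0.43, -127.734], [-0.605, 0.544, -0.582, -1212.711], [-0.013, 0.723, 0.69, 1134.489], [0.0, 0.0, 0.0, 1.0]]}
side {'mtx': [[516.775, 0.0, 321.796], [0.0, 516.775, 196.04], [0.0, 0.0, 1.0]], 'cam_to_world': [[-1.0, -0.022, -0.001,
[... 499 characters left out ...]
 19, 89], 0.64)]
key scene [([270, 198, 9, 9], 0.45)]
key side []
key_stand scene [([277, 207, 20, 22], 0.81), ([392, 293, 30, 24], 0.74)]
key_stand side [([361, 228, 24, 22], 0.55), ([333, 129, 9, 16], 0.53)]
divider scene [([317, 242, 63, 50], 0.8), ([332, 190, 9, 19], 0.27)]
divider side [([345, 189, 40, 36], 0.96)]
clamp_a scene [([329, 189, 10, 16], 0.65)]
clamp_a side [([284, 224, 5, 18], 0.43)]
dowel_a scene []
dowel_a side [([325, 213, 10, 10], 0.58), ([348, 220, 6, 13], 0.52)]
keyhole scene [([275, 144, 66, 94], 0.75)]
keyhole side [([320, 255, 100, 117], 0.96)]
glue_bottle scene [([368, 247, 18, 40], 0.61)]
glue_bottle side [([321, 137, 20, 52], 0.95), ([319, 254, 105, 119], 0.22)]
```

```bash
python3 - <<'E'
import cv2
a=cv2.imread('pics/scene0.png')[80:340,200:460]; cv2.imwrite('pics/v1.png',cv2.resize(a,(600,600),interpolation=cv2.INTER_CUBIC))
a=cv2.imread('pics/side0.png')[90:330,220:460]; cv2.imwrite('pics/v2.png',cv2.resize(a,(600,600),interpolation=cv2.INTER_CUBIC))
E
```

```text
(no output)
```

View pics/v1.png

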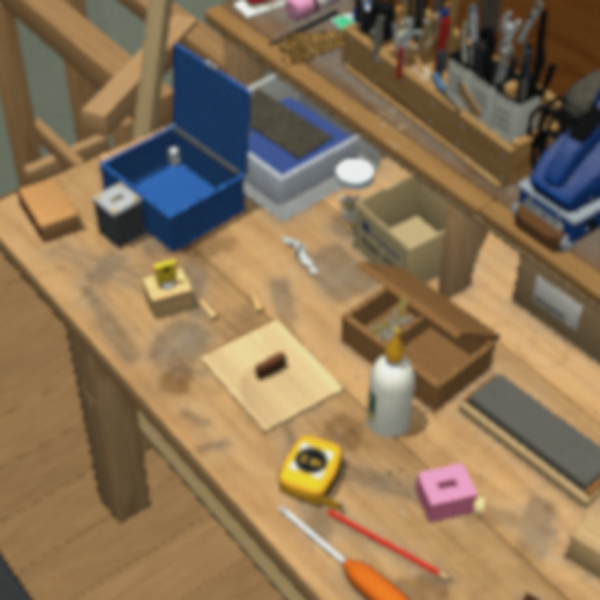

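View pics/v2.png

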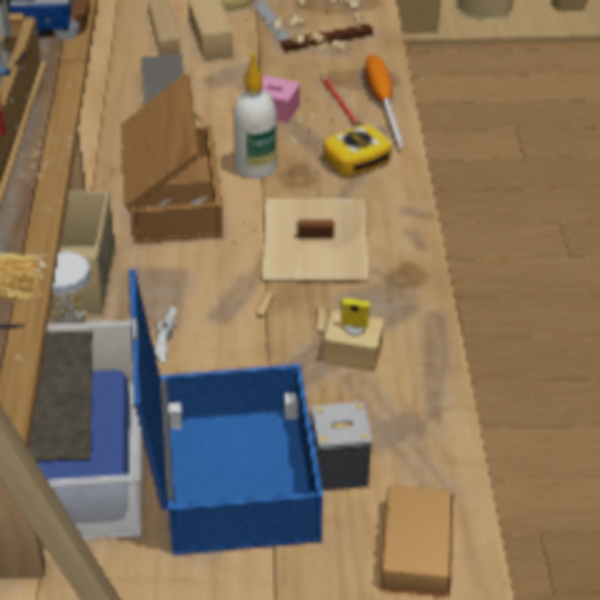

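```bash
python3 - <<'E'
from h import *
P={'side':{'rimFR':(322,498,68),'rimBR':(300,368,68),'rimBL':(165,375,68),'keyhole':(343,424,68),'lockFR':(370,468,68),'lockBR':(368,403,68),'divc':(316,230,20),'divTL':(266,198,6),'divTR':(366,198,6),'divBR':(368,279,6),'divBL':(263,279,6),'dow1':(265,303,5),'dow2':(321,319,5),'clamp':(166,333,8),'key':(355,312,75),'standTL':(328,335,36),'standBR':(378,350,36),'pink':(280,95,36),'glue':(256,170,0),'tape':(357,150,30),'sand':(420,520,32),'bbox':(175,205,50)},
'scene':{'rimF':(175,215,68),'rimR':(243,180,68),'rimL':(105,165,68),'keyhole':(118,192,68),'divc':(271,365,20),'dow1':(257,303,5),'dow2':(208,310,5),'clamp':(300,255,8),'key':(165,270,75),'pink':(445,485,36),'cream':(480,503,5),'standF':(155,300,36),'standR':(192,282,36),'standB':(178,268,36),'standL':(143,283,36)}}
for c,d in P.items():
    o,s=((220,90),2.5) if c=='side' else ((200,80),600/260)
    for k,(u,v,z) in d.items(): print(c,k,np.round(px2w(c,o[0]+u/s,o[1]+v/s,z)[:2]))
E
```

```text
side rimFR [481.  41.]
side rimBR [ 494. -123.]
side rimBL [ 628. -118.]
side keyhole [456. -47.]
side lockFR [435.   8.]
side lockBR [430. -74.]
side divc [ 464. -400.]
side divTL [ 521. -483.]
side divTR [ 398. -478.]
side divBR [ 408. -326.]
side divBL [ 528. -330.]
side dow1 [ 526. -290.]
side dow2 [ 465. -262.]
side clamp [ 635. -242.]
side key [ 434. -196.]
side standTL [ 461. -204.]
side standBR [ 410. -179.]
side pink [ 498. -668.]
side glue [ 533. -550.]
side tape [ 405. -547.]
side sand [390.  40.]
side bbox [ 629. -416.]
scene rimF [ 503. -135.]
scene rimR [ 625. -131.]
scene rimL [485.  24.]
scene keyhole [467. -42.]
scene divc [ 464. -409.]
scene dow1 [ 526. -296.]
scene dow2 [ 465. -265.]
scene clamp [ 631. -258.]
scene key [ 426. -227.]
scene pink [ 502. -691.]
scene cream [ 535. -720.]
scene standF [ 404. -232.]
scene standR [ 463. -234.]
scene standB [ 463. -199.]
scene standL [ 409. -194.]
```

>>> {"op": "step_arm", "data": {
  "steps": [
    {"travel":[-0.59,-0.4,-0.36],"rotation":[0,0,-0.196],"fingers":-1},
    {"travel":[-0.59,-0.4,-0.36],"rotation":[0,0,-0.196],"fingers":-1},
    {"travel":[-0.59,-0.4,-0.36],"rotation":[0,0,-0.196],"fingers":-1},
    {"travel":[-0.59,-0.4,-0.36],"rotation":[0,0,-0.196],"fingers":-1},
    {"travel":[-0.59,-0.4,-0.36],"rotation":[0,0,-0.196],"fingers":-1}
  ]
}}

```text
clock: 1.55
eef_pos: [331.1, 449.1, 402.1]
orientation: [0.003, 3.14, 0.002]
contact_force: [0.9, 0.6, -0.1]
gripper_width: 1.003
gripper_force: 0.0
```

>>> {"op": "step_arm", "data": {
  "steps": [
    {"travel":[-0.33,-0.7,0],"rotation":[0,0,0],"fingers":-1},
    {"travel":[-0.33,-0.7,0],"rotation":[0,0,0],"fingers":-1},
    {"travel":[-0.33,-0.7,0],"rotation":[0,0,0],"fingers":-1},
    {"travel":[-0.33,-0.7,0],"rotation":[0,0,0],"fingers":-1},
    {"travel":[-0.33,-0.7,0],"rotation":[0,0,0],"fingers":-1}
  ]
}}

```text
clock: 2.05
eef_pos: [429.7, 237.5, 400.8]
orientation: [0.006, 3.141, 0.001]
contact_force: [0.8, 0.1, 1.5]
gripper_width: 1.001
gripper_force: 0.0
```

>>> {"op": "step_arm", "data": {
  "steps": [
    {"travel":[-0.1,-0.8,0],"rotation":[0,0,0],"fingers":-1},
    {"travel":[-0.1,-0.8,0],"rotation":[0,0,0],"fingers":-1},
    {"travel":[-0.1,-0.8,0],"rotation":[0,0,0],"fingers":-1},
    {"travel":[-0.1,-0.8,0],"rotation":[0,0,0],"fingers":-1},
    {"travel":[-0.1,-0.8,0],"rotation":[0,0,0],"fingers":-1}
  ]
}}

```text
clock: 2.55
eef_pos: [458.1, -1.6, 400.6]
orientation: [0.002, 3.141, 0.001]
contact_force: [0.6, -0.2, -0.4]
gripper_width: 0.996
gripper_force: 0.0
```

```bash
cat >> h.py <<'E'
def look(names,cam="wrist"):
    for n in names: print(n,[(np.round(np.array(d["box"])*[640,400,640,400]).astype(int).tolist(),round(d["confidence"],2)) for d in cams.find_in(n,cam)])
E
python3 - <<'E'
from h import *
import json
im=snap("wrist","w1"); c=cams.get_calibration("wrist"); json.dump({k:np.array(v).tolist() for k,v in c.items()},open('cal_w1.json','w'))
E
```

>>> {"op": "step_arm", "data": {
  "steps": [
    {"travel":[-0.1,-0.8,0],"rotation":[0,0,0],"fingers":-1},
    {"travel":[-0.1,-0.8,0],"rotation":[0,0,0],"fingers":-1},
    {"travel":[-0.1,-0.8,0],"rotation":[0,0,0],"fingers":-1},
    {"travel":[-0.1,-0.8,0],"rotation":[0,0,0],"fingers":-1},
    {"travel":[-0.1,-0.8,0],"rotation":[0,0,0],"fingers":-1}
  ]
}}

```text
clock: 3.1
eef_pos: [487.9, -241.1, 400.9]
orientation: [0.001, 3.14, -0.0]
contact_force: [0.5, 0.2, 0.4]
gripper_width: 0.995
gripper_force: 0.0
```

```bash
python3 - <<'E'
from h import *
import json
im=snap("wrist","w2"); c=cams.get_calibration("wrist"); json.dump({k:np.array(v).tolist() for k,v in c.items()},open('cal_w2.json','w'))
look(["clamp_a","dowel_a","divider","key","key_stand"])
E
```

```text
clamp_a [([316, 242, 47, 17], 0.62)]
dowel_a [([309, 146, 20, 6], 0.57), ([103, 106, 77, 62], 0.39)]
divider [([217, 142, 98, 81], 0.95)]
key [([337, 126, 10, 23], 0.63)]
key_stand [([44, 174, 48, 43], 0.86), ([448, 223, 128, 201], 0.72), ([338, 126, 37, 41], 0.66)]
```

View pics/w1.png

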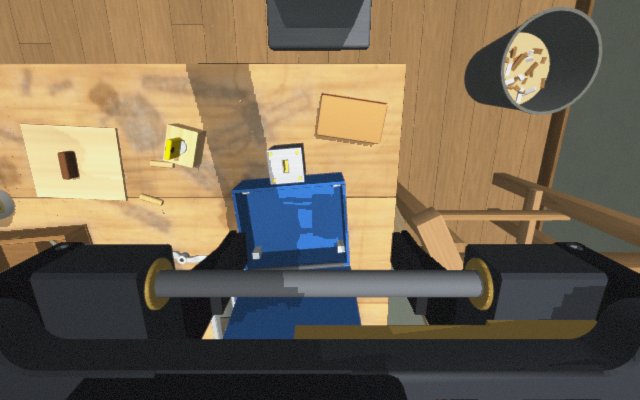

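View pics/w2.png

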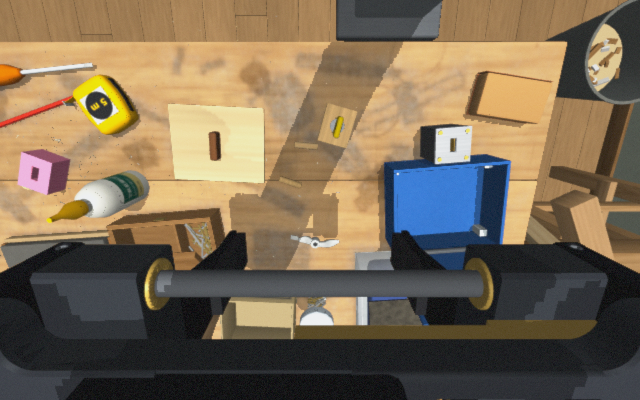

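```bash
python3 - <<'E'
from h import *
import json
for w,P in {'w1':{'rimL_near':(234,187,68),'rimR_near':(344,174,68),'keyhole':(286,166,68),'post1':(256,254,31),'post2':(340,248,31),'lockTL':(268,150,68),'lockTR':(304,144,68),'lockBR':(305,182,68),'lockBL':(271,184,68),'key':(175,149,70)},
 'w2':{'clamp':(316,241,8),'cl1':(293,235,8),'cl2':(338,247,8),'rimTL':(386,163,68),'rimTR':(508,157,68),'keyhole':(454,144,68),'dow1a':(295,145,8),'dow1b':(317,148,8),'dow2a':(280,180,8),'dow2b':(300,187,8),'hA':(214,133,30),'hB':(214,160,30),'dTL':(170,104,6),'dTR':(264,109,6),'dBR':(263,182,6),'dBL':(174,180,6),'st1':(329,103,36),'st2':(357,111,36),'st3':(348,147,36),'st4':(319,139,36),'key':(338,127,76)}}.items():
    c=json.load(open(f'cal_{w}.json'))
    for k,(u,v,z) in P.items(): print(w,k,np.round(px2w('wrist',u,v,z,c)[:2]))
a=cv2.imread('pics/w2.png'); z=lambda s:cv2.resize(s,(400,300),interpolation=cv2.INTER_CUBIC)
b=cv2.imread('pics/scene0.png')
cv2.imwrite('pics/v3.png',np.vstack([np.hstack([z(a[130:235,0:140]),z(a[195:270,140:240])]),np.hstack([z(b[270:315,370:430]),z(b[190:250,340:420])])]))
E
```

```text
w1 rimL_near [ 488. -135.]
w1 rimR_near [470.  28.]
w1 keyhole [457. -56.]
w1 post1 [ 617. -119.]
w1 post2 [607.  26.]
w1 lockTL [434. -81.]
w1 lockTR [426. -29.]
w1 lockBR [481. -29.]
w1 lockBL [484. -80.]
w1 key [ 431. -213.]
w2 clamp [ 632. -254.]
w2 cl1 [ 621. -295.]
w2 cl2 [ 644. -214.]
w2 rimTL [ 482. -151.]
w2 rimTR [474.  24.]
w2 keyhole [455. -56.]
w2 dow1a [ 462. -287.]
w2 dow1b [ 467. -251.]
w2 dow2a [ 520. -313.]
w2 dow2b [ 533. -280.]
w2 hA [ 441. -409.]
w2 hB [ 483. -413.]
w2 dTL [ 398. -481.]
w2 dTR [ 406. -334.]
w2 dBR [ 524. -343.]
w2 dBL [ 520. -493.]
w2 st1 [ 398. -233.]
w2 st2 [ 410. -191.]
w2 st3 [ 463. -203.]
w2 st4 [ 450. -248.]
w2 key [ 431. -221.]
```

View pics/v3.png

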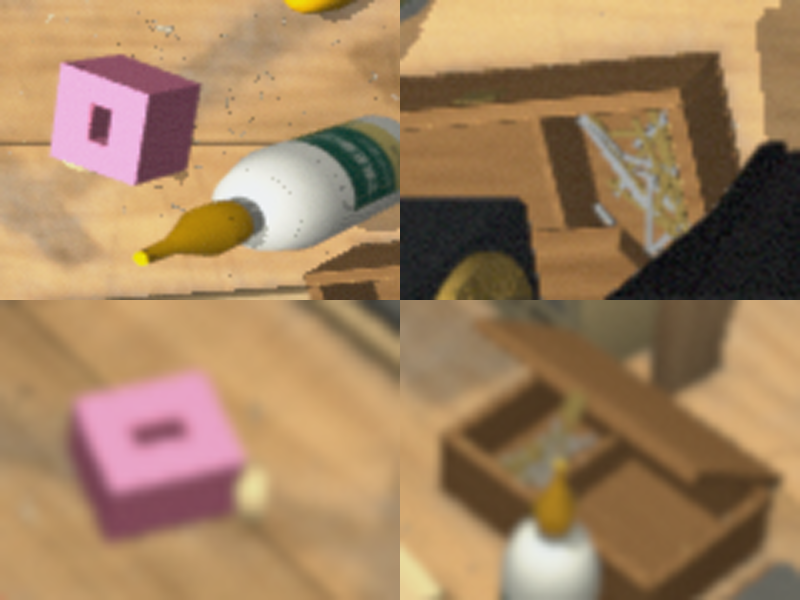

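>>> {"op": "step_arm", "data": {
  "steps": [
    {"travel":[0,-0.8,0],"rotation":[0,0,0],"fingers":-1},
    {"travel":[0,-0.8,0],"rotation":[0,0,0],"fingers":-1},
    {"travel":[0,-0.8,0],"rotation":[0,0,0],"fingers":-1},
    {"travel":[0,-0.8,0],"rotation":[0,0,0],"fingers":-1},
    {"travel":[0,-0.8,0],"rotation":[0,0,0],"fingers":-1}
  ]
}}

```text
clock: 3.9
eef_pos: [489.1, -479.4, 399.6]
orientation: [-0.004, 3.142, 0.002]
contact_force: [0.9, 0.7, 0.2]
gripper_width: 1.0
gripper_force: 0.0
```

>>> {"op": "step_arm", "data": {
  "steps": [
    {"travel":[0,-0.35,0],"rotation":[0,0,0],"fingers":-1},
    {"travel":[0,-0.35,0],"rotation":[0,0,0],"fingers":-1},
    {"travel":[0,-0.35,0],"rotation":[0,0,0],"fingers":-1},
    {"travel":[0,-0.35,0],"rotation":[0,0,0],"fingers":-1},
    {"travel":[0,-0.35,0],"rotation":[0,0,0],"fingers":-1}
  ]
}}

```text
clock: 4.4
eef_pos: [489.8, -581.9, 400.5]
orientation: [-0.004, 3.14, 0.002]
contact_force: [0.0, -0.2, -0.3]
gripper_width: 1.002
gripper_force: 0.0
```

```bash
python3 - <<'E'
from h import *
im=snap("wrist","w3"); c=cams.get_calibration("wrist")
print(bot.get_state()['eef_pos'], w2px('wrist',[502,-690,36],c), w2px('wrist',[535,-720,5],c))
look(["dowel_a","clamp_a","key_stand"])
u,v=np.clip(w2px('wrist',[515,-700,20],c).astype(int),70,[570,330])
cv2.imwrite('pics/v4.png',cv2.resize(im[v-60:v+60,u-70:u+70,::-1],(700,600),interpolation=cv2.INTER_CUBIC)); print(u,v)
E
```

```text
[ 490.25510064 -581.31983705  400.84864694] [249.17731806 170.12984065] [236.81584003 185.6367838 ]
dowel_a [([515, 144, 25, 10], 0.63)]
clamp_a [([504, 238, 48, 8], 0.82)]
key_stand [([559, 127, 61, 45], 0.98), ([252, 172, 41, 44], 0.98)]
245 176
```

View pics/v4.png

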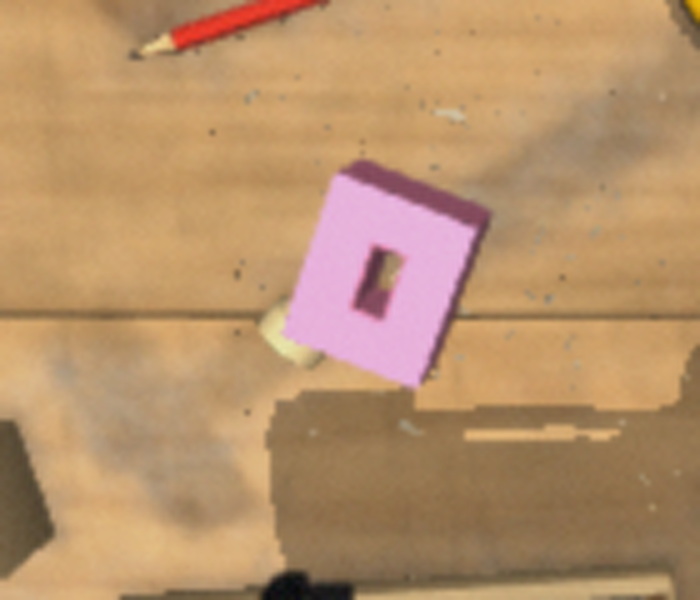

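```bash
cat >> h.py <<'E'
def ray(cam,u,v,cal=None):
    c=cal or cams.get_calibration(cam); K=np.array(c["mtx"]); T=np.array(c["cam_to_world"])
    d=np.linalg.inv(K)@[u,v,1]; d=T[:3,:3]@[d[0],-d[1],-d[2]]; return T[:3,3],d/np.linalg.norm(d)
def tri(rs):
    A=sum(np.eye(3)-np.outer(d,d) for o,d in rs); b=sum((np.eye(3)-np.outer(d,d))@o for o,d in rs)
    p=np.linalg.solve(A,b); return np.round(p,1),[round(float(np.linalg.norm(np.cross(p-o,d))),1) for o,d in rs]
E
python3 - <<'E'
from h import *
import json
c1,c2=[json.load(open(f'cal_{w}.json')) for w in('w1','w2')]
S=lambda u,v:ray('scene',200+u*260/600,80+v*260/600); D=lambda u,v:ray('side',220+u/2.5,90+v/2.5); W=lambda u,v:ray('wrist',u,v,c2)
V=lambda u,v:ray('wrist',u,v,c1)
print('jar',tri([S(355,172),D(70,270),W(318,313)]))
print('bin',tri([D(137,322),W(357,252)]))
print('keyhole',tri([S(118,192),D(343,424),W(454,144),V(286,166)]))
print('box handle',tri([S(271,357),D(316,222),W(214,146)]))
print('key top',tri([S(165,264),D(355,302),W(338,127),V(175,149)]))
E
```

```text
jar (array([ 730.3, -249.7,   95.1]), [9.7, 1.3, 10.7])
bin (array([ 645.3, -190.9,   61.6]), [16.8, 16.8])
keyhole (array([457.6, -52.8,  70.4]), [7.7, 5.9, 4.6, 3.4])
box handle (array([ 463.5, -407.8,   30.3]), [3.5, 3.2, 3.8])
key top (array([ 432.1, -216.6,   70.6]), [3.0, 0.5, 4.6, 3.7])
```

```bash
cat >> h.py <<'E'
def Rt(psi): return R.from_euler('z',psi,degrees=True)*R.from_matrix(np.diag([-1.,1,-1]))
def plan(*wps,start=None):
    """wps (x,y,z,psi deg): print travel and rotation of each call"""
    if start is None:
        s=bot.get_state(); p=np.array(s['eef_pos']); r=R.from_rotvec(s['orientation'])
    else: p=np.array(start[:3],float); r=Rt(start[3])
    for w in wps:
        q=np.array(w[:3],float); r2=Rt(w[3]); t=r.inv().apply(q-p)/300; a=(r.inv()*r2).as_rotvec()*2/np.pi
        print(w,np.round(t,3).tolist(),np.round(a,3).tolist(),'mm',round(np.linalg.norm(q-p)),'rows',round(max(np.linalg.norm(q-p)/50,np.linalg.norm(a)*90/8.59),1)); p,r=q,r2
E
python3 -c "
from h import *
plan((520,-400,380,-30),(570,-254,320,-65),(602,-254,260,-90))"
```

```text
(520, -400, 380, -30) [-0.102, 0.605, 0.07] [0.0, 0.001, 0.335] mm 185 rows 3.7
(570, -254, 320, -65) [0.099, 0.505, 0.2] [0.0, 0.0, 0.389] mm 166 rows 4.1
(602, -254, 260, -90) [-0.045, 0.097, 0.2] [0.0, 0.0, 0.278] mm 68 rows 2.9
```

>>> {"op": "step_arm", "data": {
  "steps": [
    {"travel":[-0.1,0.605,0.07],"rotation":[0,0,0.335],"fingers":-1},
    {"travel":[-0.1,0.605,0.07],"rotation":[0,0,0.335],"fingers":-1},
    {"travel":[-0.1,0.605,0.07],"rotation":[0,0,0.335],"fingers":-1},
    {"travel":[-0.1,0.605,0.07],"rotation":[0,0,0.335],"fingers":-1},
    {"travel":[-0.1,0.605,0.07],"rotation":[0,0,0.335],"fingers":-1}
  ]
}}

```text
clock: 5.1
eef_pos: [522.3, -394.3, 378.8]
orientation: [0.805, 3.036, 0.007]
contact_force: [0.9, -0.2, -0.5]
gripper_width: 0.995
gripper_force: 0.0
```

>>> {"op": "step_arm", "data": {
  "steps": [
    {"travel":[0.1,0.505,0.2],"rotation":[0,0,0.389],"fingers":-1},
    {"travel":[0.1,0.505,0.2],"rotation":[0,0,0.389],"fingers":-1},
    {"travel":[0.1,0.505,0.2],"rotation":[0,0,0.389],"fingers":-1},
    {"travel":[0.1,0.505,0.2],"rotation":[0,0,0.389],"fingers":-1},
    {"travel":[0.1,0.505,0.2],"rotation":[0,0,0.389],"fingers":-1}
  ]
}}

```text
clock: 5.6
eef_pos: [570.1, -251.2, 318.1]
orientation: [-1.686, -2.648, -0.001]
contact_force: [0.1, -0.8, -0.3]
gripper_width: 0.997
gripper_force: 0.0
```

>>> {"op": "step_arm", "data": {
  "steps": [
    {"travel":[-0.045,0.097,0.2],"rotation":[0,0,0.276],"fingers":-1},
    {"travel":[-0.045,0.097,0.2],"rotation":[0,0,0.276],"fingers":-1},
    {"travel":[-0.045,0.097,0.2],"rotation":[0,0,0.276],"fingers":-1},
    {"travel":[-0.045,0.097,0.2],"rotation":[0,0,0.276],"fingers":-1},
    {"travel":[-0.045,0.097,0.2],"rotation":[0,0,0.276],"fingers":-1}
  ]
}}

```text
clock: 6.1
eef_pos: [600.1, -257.1, 260.2]
orientation: [2.216, 2.226, -0.0]
contact_force: [-0.2, -0.1, 1.0]
gripper_width: 0.999
gripper_force: 0.0
```

```bash
cat >> h.py <<'E'
import json
def shot(n):
    im=snap("wrist",n); c=cams.get_calibration("wrist"); json.dump({k:np.array(v).tolist() for k,v in c.items()},open(f'cal_{n}.json','w')); return im
E
python3 - <<'E'
from h import *
shot("w4"); s=bot.get_state(); print(s['eef_pos'],s['orientation'],s['joint_pos'].round(2)); look(['clamp_a'])
E
```

```text
[ 600.19821501 -256.96337584  260.29008547] [2.21605951e+00 2.22506667e+00 7.37169677e-04] [-0.45  0.6   1.17  1.54 -0.56  1.37  0.77]
clamp_a [([352, 170, 25, 69], 0.9), ([216, 281, 101, 105], 0.53)]
```

View pics/w4.png

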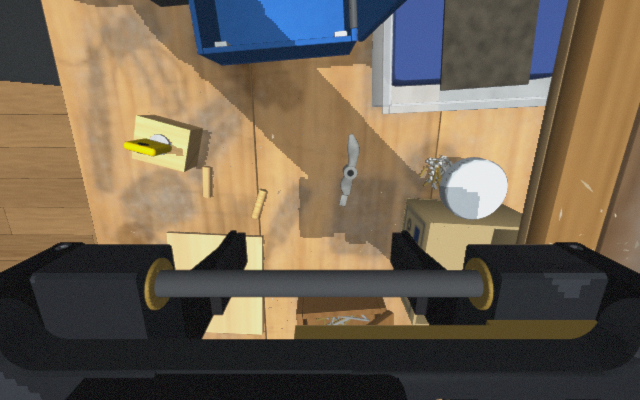

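```bash
python3 - <<'E'
from h import *
c2,c4=[json.load(open(f'cal_{w}.json')) for w in('w2','w4')]
S=lambda u,v:ray('scene',200+u*260/600,80+v*260/600); D=lambda u,v:ray('side',220+u/2.5,90+v/2.5); W=lambda u,v:ray('wrist',u,v,c2); X=lambda u,v:ray('wrist',u,v,c4)
print('jar',tri([S(355,172),D(70,270),X(473,188)]),tri([D(70,270),X(473,188)]))
print('jarL',tri([D(88,268),X(440,185)]))
print('tan',tri([S(355,215),D(85,300),X(407,200)]),tri([S(355,215),X(407,200)]))
print('bin',tri([D(137,322),W(357,252),X(373,105)]),tri([W(357,252),X(373,105)]))
for p in [(350,172),(351,137),(344,205),(353,150),(346,195)]: print(px2w('wrist',*p,8,c4).round(1))
E
```

```text
jar (array([ 735.3, -246. ,   99.3]), [3.9, 4.5, 2.1]) (array([ 732. , -242.4,  102.9]), [2.3, 2.3])
jarL (array([ 708.7, -241.9,  102.1]), [2.8, 2.8])
tan (array([ 714.9, -271.3,   38.1]), [9.2, 9.5, 16.5]) (array([ 705.1, -275.6,   49.8]), [10.7, 10.7])
bin (array([ 646.1, -183.4,   65.9]), [16.5, 19.2, 9.9]) (array([ 664.4, -175.1,  -13.2]), [2.1, 2.1])
[ 637.1 -249.1    8. ]
[ 636.8 -208.4    8. ]
[ 631.2 -290.2    8. ]
[ 639.7 -223.2    8. ]
[ 633.2 -277.5    8. ]
```

>>> {"op": "step_arm", "data": {
  "steps": [
    {"travel":[0.023,-0.007,0.2],"rotation":[0,0,0],"fingers":-1},
    {"travel":[0.023,-0.007,0.35],"rotation":[0,0,0],"fingers":-1},
    {"travel":[0.023,-0.007,0.48],"rotation":[0,0,0],"fingers":-1},
    {"travel":[0.023,-0.007,0.54],"rotation":[0,0,0],"fingers":-1},
    {"travel":[0.023,-0.007,0.56],"rotation":[0,0,0],"fingers":-1}
  ]
}}

```text
clock: 6.7
eef_pos: [597.9, -249.0, 90.4]
orientation: [-2.219, -2.222, 0.001]
contact_force: [-0.1, 0.4, 1.6]
gripper_width: 1.0
gripper_force: 0.0
```

>>> {"op": "step_arm", "data": {
  "steps": [
    {"travel":[0,0.01,0],"rotation":[0,0,0],"fingers":-1},
    {"travel":[0,0.02,0],"rotation":[0,0,0],"fingers":-1},
    {"travel":[0,0.025,0],"rotation":[0,0,0],"fingers":-1},
    {"travel":[0,0.03,0],"rotation":[0,0,0],"fingers":-1},
    {"travel":[0,0.035,0],"rotation":[0,0,0],"fingers":-1}
  ]
}}

```text
clock: 7.2
eef_pos: [609.4, -249.2, 92.0]
orientation: [2.221, 2.221, 0.001]
contact_force: [0.4, 0.2, 0.1]
gripper_width: 1.003
gripper_force: 0.0
```

>>> {"op": "step_arm", "data": {
  "steps": [
    {"travel":[0,0,0.02],"rotation":[0,0,0],"fingers":-1},
    {"travel":[0,0,0.04],"rotation":[0,0,0],"fingers":-1},
    {"travel":[0,0,0.055],"rotation":[0,0,0],"fingers":-1},
    {"travel":[0,0,0.062],"rotation":[0,0,0],"fingers":-1},
    {"travel":[0,0,0.062],"rotation":[0,0,0],"fingers":-1}
  ]
}}

```text
clock: 7.7
eef_pos: [608.6, -249.0, 72.1]
orientation: [-2.221, -2.221, 0.001]
contact_force: [0.9, -0.2, -0.6]
gripper_width: 0.997
gripper_force: 0.0
```

>>> {"op": "step_arm", "data": {
  "steps": [
    {"travel":[0,0,0],"rotation":[0,0,0],"fingers":1},
    {"travel":[0,0,0],"rotation":[0,0,0],"fingers":1},
    {"travel":[0,0,0],"rotation":[0,0,0],"fingers":1},
    {"travel":[0,0,0],"rotation":[0,0,0],"fingers":1},
    {"travel":[0,0,0],"rotation":[0,0,0],"fingers":1}
  ],
  "squeeze": 15
}}

```text
clock: 8.2
eef_pos: [609.1, -249.1, 72.8]
orientation: [2.221, 2.221, 0.0]
contact_force: [0.8, -0.6, 0.4]
gripper_width: 0.631
gripper_force: 0.3
```

>>> {"op": "step_arm", "data": {
  "steps": [
    {"travel":[0,0,0],"rotation":[0,0,0],"fingers":1},
    {"travel":[0,0,0],"rotation":[0,0,0],"fingers":1},
    {"travel":[0,0,0],"rotation":[0,0,0],"fingers":1},
    {"travel":[0,0,0],"rotation":[0,0,0],"fingers":1},
    {"travel":[0,0,0],"rotation":[0,0,0],"fingers":1}
  ]
}}

```text
clock: 8.7
eef_pos: [608.9, -249.0, 72.7]
orientation: [-2.221, -2.221, -0.0]
contact_force: [0.1, 0.6, 0.8]
gripper_width: 0.178
gripper_force: 15.4
```

```bash
python3 -c "
from h import *
plan((600,-249,200,-85),(570,-190,310,-45),(545,-110,310,-5),(545,-48,250,5))"
```

```text
(600, -249, 200, -85) [0.0, -0.03, -0.424] [-0.0, -0.0, -0.056] mm 128 rows 2.6
(570, -190, 310, -45) [0.205, -0.082, -0.367] [0.0, 0.0, -0.444] mm 128 rows 4.7
(545, -110, 310, -5) [0.247, 0.13, 0.0] [0.0, 0.0, -0.444] mm 84 rows 4.7
(545, -48, 250, 5) [0.018, 0.206, 0.2] [0.0, 0.0, -0.111] mm 86 rows 1.7
```

>>> {"op": "step_arm", "data": {
  "steps": [
    {"travel":[0,-0.03,-0.1],"rotation":[0,0,0],"fingers":1},
    {"travel":[0,-0.03,-0.25],"rotation":[0,0,-0.056],"fingers":1},
    {"travel":[0,-0.03,-0.37],"rotation":[0,0,-0.056],"fingers":1},
    {"travel":[0,-0.03,-0.424],"rotation":[0,0,-0.056],"fingers":1},
    {"travel":[0,-0.03,-0.424],"rotation":[0,0,-0.056],"fingers":1}
  ]
}}

```text
clock: 9.2
eef_pos: [600.6, -249.6, 201.9]
orientation: [2.12, 2.315, 0.002]
contact_force: [0.4, -0.4, -0.8]
gripper_width: 0.176
gripper_force: 15.2
```

>>> {"op": "step_arm", "data": {
  "steps": [
    {"travel":[0.04,-0.016,-0.073],"rotation":[0,0,-0.09],"fingers":1},
    {"travel":[0.08,-0.033,-0.147],"rotation":[0,0,-0.18],"fingers":1},
    {"travel":[0.12,-0.05,-0.22],"rotation":[0,0,-0.27],"fingers":1},
    {"travel":[0.164,-0.066,-0.293],"rotation":[0,0,-0.36],"fingers":1},
    {"travel":[0.205,-0.082,-0.367],"rotation":[0,0,-0.444],"fingers":1}
  ]
}}

```text
clock: 9.7
eef_pos: [569.4, -188.8, 308.7]
orientation: [-1.192, -2.904, 0.001]
contact_force: [0.3, 0.6, 0.1]
gripper_width: 0.176
gripper_force: 15.2
```

>>> {"op": "step_arm", "data": {
  "steps": [
    {"travel":[0.05,0.026,0],"rotation":[0,0,-0.09],"fingers":1},
    {"travel":[0.1,0.052,0],"rotation":[0,0,-0.18],"fingers":1},
    {"travel":[0.15,0.078,0],"rotation":[0,0,-0.27],"fingers":1},
    {"travel":[0.2,0.104,0],"rotation":[0,0,-0.36],"fingers":1},
    {"travel":[0.247,0.13,0],"rotation":[0,0,-0.444],"fingers":1}
  ]
}}

```text
clock: 10.2
eef_pos: [544.4, -108.5, 308.1]
orientation: [-0.127, -3.136, 0.0]
contact_force: [-0.7, 0.8, 0.1]
gripper_width: 0.175
gripper_force: 15.2
```

>>> {"op": "step_arm", "data": {
  "steps": [
    {"travel":[0.01,0.07,0.05],"rotation":[0,0,-0.05],"fingers":1},
    {"travel":[0.018,0.15,0.13],"rotation":[0,0,-0.111],"fingers":1},
    {"travel":[0.018,0.206,0.2],"rotation":[0,0,-0.111],"fingers":1},
    {"travel":[0.018,0.206,0.2],"rotation":[0,0,-0.111],"fingers":1},
    {"travel":[0.018,0.206,0.2],"rotation":[0,0,-0.111],"fingers":1}
  ]
}}

```text
clock: 10.7
eef_pos: [544.6, -48.1, 249.0]
orientation: [0.136, -3.136, 0.002]
contact_force: [-0.8, -0.7, 0.1]
gripper_width: 0.171
gripper_force: 15.2
```

```bash
python3 - <<'E'
from h import *
im=shot("w5"); s=bot.get_state(); print(s['eef_pos'],s['orientation'],s['gripper_width']*87)
cv2.imwrite('pics/v5.png',cv2.resize(im[0:270,140:500,::-1],(800,600),interpolation=cv2.INTER_CUBIC))
E
```

```text
[545.06825441 -48.87275618 249.84693778] [ 1.34260308e-01 -3.13791534e+00  1.52335497e-03] 15.566538350809587
```

View pics/v5.png

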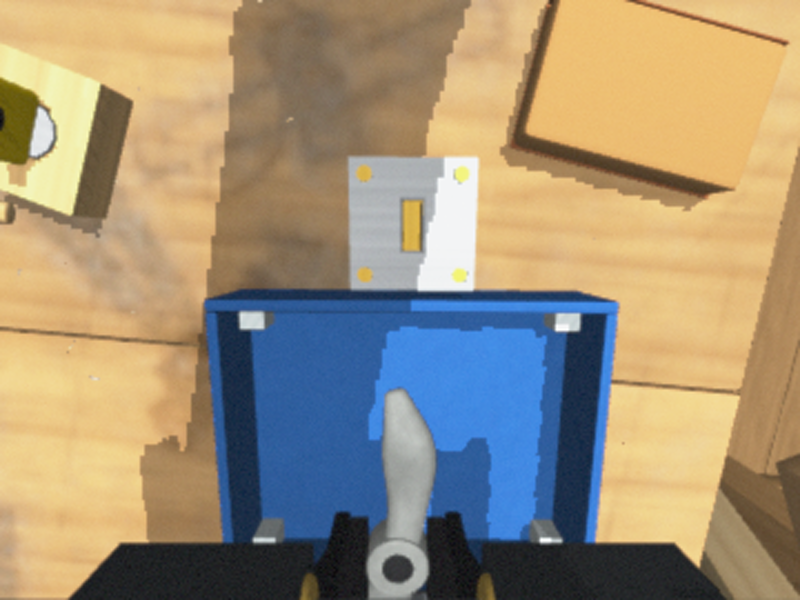

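```bash
python3 - <<'E'
from h import *
c=json.load(open('cal_w5.json'))
f=lambda u,v,z:px2w('wrist',140+u*.45,v*.45,z,c)[:2]
P={k:f(*v) for k,v in dict(TL=(348,156,68),TR=(478,157,68),BR=(476,290,68),BL=(350,291,68),K=(411,225,68),rL=(207,300,68),rR=(617,303,68),s1=(364,173,69),s2=(461,173,69),s3=(460,274,69),s4=(364,274,69),p1=(256,541,31),p2=(546,541,31),q1=(252,320,31),q2=(566,321,31)).items()}
for k,v in P.items(): print(k,v.round(1))
a=lambda A,B:round(np.degrees(np.arctan2(-(P[B]-P[A])[0],(P[B]-P[A])[1])),2)
b=lambda A,B:round(np.degrees(np.arctan2((P[B]-P[A])[1],(P[B]-P[A])[0])),2)
print('yaw',a('TL','TR'),a('BL','BR'),a('s1','s2'),a('s4','s3'),a('rL','rR'),b('TL','BL'),b('TR','BR'),b('s1','s4'),b('s2','s3'),a('q1','q2'))
E
```

```text
TL [434.9 -77.8]
TR [431.  -27.8]
BR [480.8 -22.6]
BL [485.6 -73.7]
K [458.  -51.3]
rL [ 494.2 -131.7]
rR [481.   35.6]
s1 [440.5 -71.1]
s2 [437.3 -33.8]
s3 [475.  -29.9]
s4 [478.3 -68.4]
p1 [ 618.4 -116.2]
p2 [605.6  33.2]
q1 [ 505.4 -120.9]
q2 [493.2  25.7]
yaw 4.5 5.36 4.91 4.91 4.5 4.62 6.0 4.1 5.9 4.73
```

>>> {"op": "step_arm", "data": {
  "steps": [
    {"travel":[-0.042,0.017,0.12],"rotation":[0,0,0],"fingers":1},
    {"travel":[-0.042,0.017,0.26],"rotation":[0,0,0],"fingers":1},
    {"travel":[-0.042,0.017,0.4],"rotation":[0,0,0],"fingers":1},
    {"travel":[-0.042,0.017,0.5],"rotation":[0,0,0],"fingers":1},
    {"travel":[-0.042,0.017,0.54],"rotation":[0,0,0],"fingers":1}
  ]
}}

```text
clock: 11.25
eef_pos: [556.3, -43.0, 86.0]
orientation: [0.133, -3.136, 0.002]
contact_force: [0.1, 0.3, -0.1]
gripper_width: 0.176
gripper_force: 15.2
```

>>> {"op": "step_arm", "data": {
  "steps": [
    {"travel":[0,0,0.01],"rotation":[0,0,0],"fingers":1},
    {"travel":[0,0,0.02],"rotation":[0,0,0],"fingers":1},
    {"travel":[0,0,0.03],"rotation":[0,0,0],"fingers":1},
    {"travel":[0,0,0.03],"rotation":[0,0,0],"fingers":1},
    {"travel":[0,0,0.03],"rotation":[0,0,0],"fingers":1}
  ]
}}

```text
clock: 11.75
eef_pos: [557.8, -41.8, 79.7]
orientation: [-0.136, 3.137, 0.0]
contact_force: [0.1, -0.8, -0.7]
gripper_width: 0.172
gripper_force: 15.2
```

```bash
python3 -c "
from h import *
plan((556,-42,310,4.9),(500,-225,310,-1),(463,-398,230,-4),start=(557,-42,78.5,4.9))"
```

```text
(556, -42, 310, 4.9) [0.003, 0.0, -0.772] [0.0, 0.0, 0.0] mm 232 rows 4.6
(500, -225, 310, -1) [0.238, -0.592, 0.0] [0.0, 0.0, 0.066] mm 191 rows 3.8
(463, -398, 230, -4) [0.113, -0.579, 0.267] [0.0, 0.0, 0.033] mm 194 rows 3.9
```

>>> {"op": "step_arm", "data": {
  "steps": [
    {"travel":[0,0,0.004],"rotation":[0,0,0],"fingers":1},
    {"travel":[0,0,0.004],"rotation":[0,0,0],"fingers":0.1},
    {"travel":[0,0,0.004],"rotation":[0,0,0],"fingers":0.1},
    {"travel":[0,0,0.004],"rotation":[0,0,0],"fingers":0.1},
    {"travel":[0,0,0.004],"rotation":[0,0,0],"fingers":0.1}
  ]
}}

```text
clock: 12.25
eef_pos: [557.4, -41.8, 77.8]
orientation: [-0.136, 3.139, -0.0]
contact_force: [0.8, -0.3, 0.5]
gripper_width: 0.42
gripper_force: 0.0
```

>>> {"op": "step_arm", "data": {
  "steps": [
    {"travel":[0,0,-0.1],"rotation":[0,0,0],"fingers":0.1},
    {"travel":[0,0,-0.25],"rotation":[0,0,0],"fingers":0.1},
    {"travel":[0,0,-0.4],"rotation":[0,0,0],"fingers":0.1},
    {"travel":[0,0,-0.57],"rotation":[0,0,0],"fingers":0.1},
    {"travel":[0,0,-0.73],"rotation":[0,0,0],"fingers":0.1}
  ]
}}

```text
clock: 12.75
eef_pos: [556.9, -42.1, 298.8]
orientation: [0.135, -3.139, -0.0]
contact_force: [1.5, 1.2, -0.6]
gripper_width: 0.443
gripper_force: 0.0
```

>>> {"op": "step_arm", "data": {
  "steps": [
    {"travel":[0.238,-0.592,-0.04],"rotation":[0,0,0.066],"fingers":0.1},
    {"travel":[0.238,-0.592,-0.04],"rotation":[0,0,0.066],"fingers":0.1},
    {"travel":[0.238,-0.592,-0.04],"rotation":[0,0,0.066],"fingers":0.1},
    {"travel":[0.238,-0.592,-0.04],"rotation":[0,0,0.066],"fingers":0.1},
    {"travel":[0.238,-0.592,-0.04],"rotation":[0,0,0.066],"fingers":0.1}
  ]
}}

```text
clock: 13.25
eef_pos: [498.5, -231.6, 309.7]
orientation: [0.042, 3.14, -0.002]
contact_force: [0.2, 0.4, 0.2]
gripper_width: 0.454
gripper_force: 0.0
```

>>> {"op": "step_arm", "data": {
  "steps": [
    {"travel":[0.113,-0.579,0.267],"rotation":[0,0,0.033],"fingers":0.1},
    {"travel":[0.113,-0.579,0.267],"rotation":[0,0,0.033],"fingers":0.1},
    {"travel":[0.113,-0.579,0.267],"rotation":[0,0,0.033],"fingers":0.1},
    {"travel":[0.113,-0.579,0.267],"rotation":[0,0,0.033],"fingers":0.1},
    {"travel":[0.113,-0.579,0.267],"rotation":[0,0,0.033],"fingers":0.1}
  ]
}}

```text
clock: 13.75
eef_pos: [459.9, -403.2, 226.2]
orientation: [-0.122, -3.134, 0.003]
contact_force: [-0.6, 0.1, -0.4]
gripper_width: 0.449
gripper_force: 0.0
```

```bash
python3 - <<'E'
from h import *
im=shot("w6"); s=bot.get_state(); print(s['eef_pos'],s['orientation'])
cv2.imwrite('pics/v6.png',cv2.resize(im[0:300,120:520,::-1],(800,600),interpolation=cv2.INTER_CUBIC))
E
```

```text
[ 461.99121031 -400.70597592  227.269455  ] [-1.18198237e-01 -3.13612139e+00  8.09166122e-04]
```

View pics/v6.png

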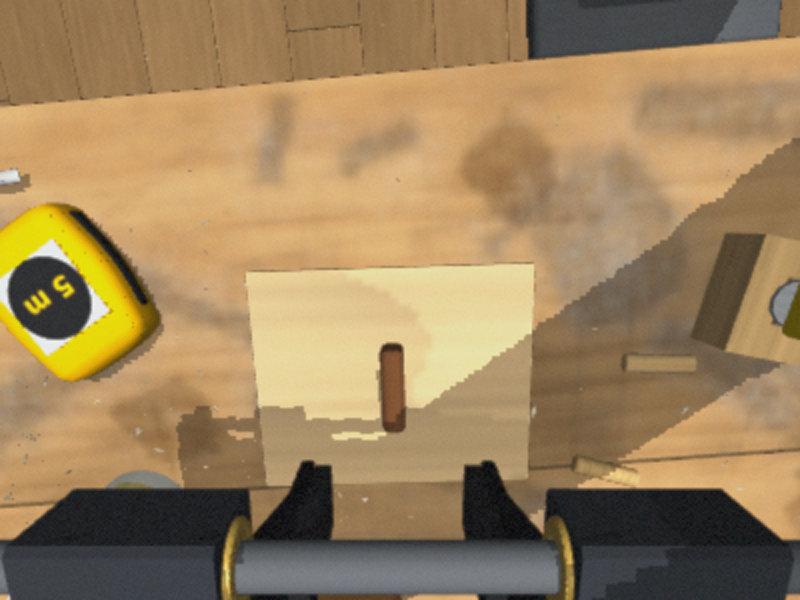

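```bash
python3 - <<'E'
from h import *
c=json.load(open('cal_w6.json'))
f=lambda u,v,z:px2w('wrist',120+u*.5,v*.5,z,c)[:2]
P={k:f(*v) for k,v in dict(TL=(247,271,6),TR=(534,264,6),BR=(526,478,6),BL=(262,486,6),h1=(392,345,30),h2=(394,412,30),d1a=(625,362,8),d1b=(695,364,8),d2a=(574,463,8),d2b=(637,478,8)).items()}
for k,v in P.items(): print(k,v.round(1))
a=lambda A,B:round(np.degrees(np.arctan2(-(P[B]-P[A])[0],(P[B]-P[A])[1])),2)
b=lambda A,B:round(np.degrees(np.arctan2((P[B]-P[A])[1],(P[B]-P[A])[0])),2)
print(a('TL','TR'),a('BL','BR'),b('TL','BL'),b('TR','BR'),b('h1','h2'),'cen',np.mean([P[k] for k in('TL','TR','BR','BL')],0), 'dow', a('d1a','d1b'),a('d2a','d2b'))
E
```

```text
TL [ 401.6 -475.1]
TR [ 409.2 -326.2]
BR [ 529.6 -331.9]
BL [ 523.2 -484.3]
h1 [ 441.4 -402.3]
h2 [ 476.4 -404. ]
d1a [ 464.6 -278.1]
d1b [ 468.5 -240.4]
d2a [ 521.5 -305. ]
d2b [ 533.5 -269. ]
-2.93 -2.41 -4.33 -2.74 -2.76 cen [ 465.91161822 -404.38409985] dow -5.97 -18.4
```

>>> {"op": "step_arm", "data": {
  "steps": [
    {"travel":[-0.013,-0.014,0.12],"rotation":[0,0,-0.013],"fingers":0.1},
    {"travel":[-0.013,-0.014,0.26],"rotation":[0,0,-0.013],"fingers":0.1},
    {"travel":[-0.013,-0.014,0.38],"rotation":[0,0,-0.013],"fingers":0.1},
    {"travel":[-0.013,-0.014,0.46],"rotation":[0,0,-0.013],"fingers":0.1},
    {"travel":[-0.013,-0.014,0.492],"rotation":[0,0,-0.013],"fingers":0.1}
  ]
}}

```text
clock: 14.3
eef_pos: [468.8, -400.0, 79.0]
orientation: [-0.073, -3.139, -0.004]
contact_force: [-0.8, 0.2, 1.0]
gripper_width: 0.45
gripper_force: 0.0
```

>>> {"op": "step_arm", "data": {
  "steps": [
    {"travel":[0,0,0],"rotation":[0,0,0],"fingers":0.1},
    {"travel":[0,0,0],"rotation":[0,0,0],"fingers":1},
    {"travel":[0,0,0],"rotation":[0,0,0],"fingers":1},
    {"travel":[0,0,0],"rotation":[0,0,0],"fingers":1},
    {"travel":[0,0,0],"rotation":[0,0,0],"fingers":1}
  ],
  "squeeze": 35
}}

```text
clock: 14.8
eef_pos: [468.6, -402.9, 82.0]
orientation: [0.076, 3.139, -0.001]
contact_force: [0.6, -1.2, 0.8]
gripper_width: 0.169
gripper_force: 0.6
```

>>> {"op": "step_arm", "data": {
  "steps": [
    {"travel":[0,0,0],"rotation":[0,0,0],"fingers":1},
    {"travel":[0,0,0],"rotation":[0,0,0],"fingers":1},
    {"travel":[0,0,-0.02],"rotation":[0,0,0],"fingers":1},
    {"travel":[0,0,-0.1],"rotation":[0,0,0],"fingers":1},
    {"travel":[0,0,-0.2],"rotation":[0,0,0],"fingers":1}
  ]
}}

```text
clock: 15.3
eef_pos: [467.4, -401.7, 140.7]
orientation: [-0.077, -3.138, -0.003]
contact_force: [0.2, 0.1, -1.3]
gripper_width: 0.137
gripper_force: 35.0
```

```bash
python3 -c "
from h import *
s=bot.get_state(); print(s['eef_pos'],s['orientation'],s['gripper_width']*87,s['gripper_force'])
plan((495,-225,300,1),(557,-80,310,4.9),(557,-42.5,190,4.9))"
```

```text
[ 467.41363658 -401.65286127  140.66513419] [-7.65505288e-02 -3.13776452e+00 -2.51819409e-03] 11.909244355883159 34.99944806098938
(495, -225, 300, 1) [-0.062, 0.593, -0.53] [0.001, -0.002, -0.042] mm 239 rows 4.8
(557, -80, 310, 4.9) [-0.215, 0.48, -0.033] [0.0, 0.0, -0.043] mm 158 rows 3.2
(557, -42.5, 190, 4.9) [-0.011, 0.125, 0.4] [0.0, 0.0, 0.0] mm 126 rows 2.5
```

>>> {"op": "step_arm", "data": {
  "steps": [
    {"travel":[-0.02,0.1,-0.2],"rotation":[0,0,-0.01],"fingers":1},
    {"travel":[-0.062,0.25,-0.35],"rotation":[0,0,-0.04],"fingers":1},
    {"travel":[-0.062,0.4,-0.5],"rotation":[0,0,-0.042],"fingers":1},
    {"travel":[-0.062,0.54,-0.53],"rotation":[0,0,-0.042],"fingers":1},
    {"travel":[-0.062,0.593,-0.53],"rotation":[0,0,-0.042],"fingers":1}
  ]
}}

```text
clock: 15.8
eef_pos: [495.4, -225.1, 301.7]
orientation: [-0.025, 3.14, -0.0]
contact_force: [0.9, 0.1, -0.8]
gripper_width: 0.137
gripper_force: 35.0
```

>>> {"op": "step_arm", "data": {
  "steps": [
    {"travel":[-0.05,0.1,-0.01],"rotation":[0,0,-0.01],"fingers":1},
    {"travel":[-0.12,0.24,-0.033],"rotation":[0,0,-0.03],"fingers":1},
    {"travel":[-0.18,0.37,-0.033],"rotation":[0,0,-0.043],"fingers":1},
    {"travel":[-0.215,0.46,-0.033],"rotation":[0,0,-0.043],"fingers":1},
    {"travel":[-0.215,0.48,-0.033],"rotation":[0,0,-0.043],"fingers":1}
  ]
}}

```text
clock: 16.3
eef_pos: [558.5, -75.8, 309.5]
orientation: [0.143, -3.137, -0.001]
contact_force: [1.0, -0.0, -0.9]
gripper_width: 0.137
gripper_force: 35.0
```

>>> {"op": "step_arm", "data": {
  "steps": [
    {"travel":[0,0.05,0.05],"rotation":[0,0,0],"fingers":1},
    {"travel":[-0.005,0.1,0.15],"rotation":[0,0,0],"fingers":1},
    {"travel":[-0.011,0.125,0.28],"rotation":[0,0,0],"fingers":1},
    {"travel":[-0.011,0.125,0.37],"rotation":[0,0,0],"fingers":1},
    {"travel":[-0.011,0.125,0.4],"rotation":[0,0,0],"fingers":1}
  ]
}}

```text
clock: 16.8
eef_pos: [555.7, -43.2, 187.4]
orientation: [0.132, -3.134, 0.001]
contact_force: [-0.7, 0.1, -1.8]
gripper_width: 0.138
gripper_force: 35.0
```

```bash
python3 - <<'E'
from h import *
im=shot("w7"); s=bot.get_state(); print(s['eef_pos'],s['orientation'])
cv2.imwrite('pics/v7.png',cv2.resize(im[0:300,120:520,::-1],(800,600),interpolation=cv2.INTER_CUBIC))
E
```

```text
[555.92976576 -43.49618779 187.63404742] [ 1.31726377e-01 -3.13470331e+00  1.25607269e-03]
```

View pics/v7.png

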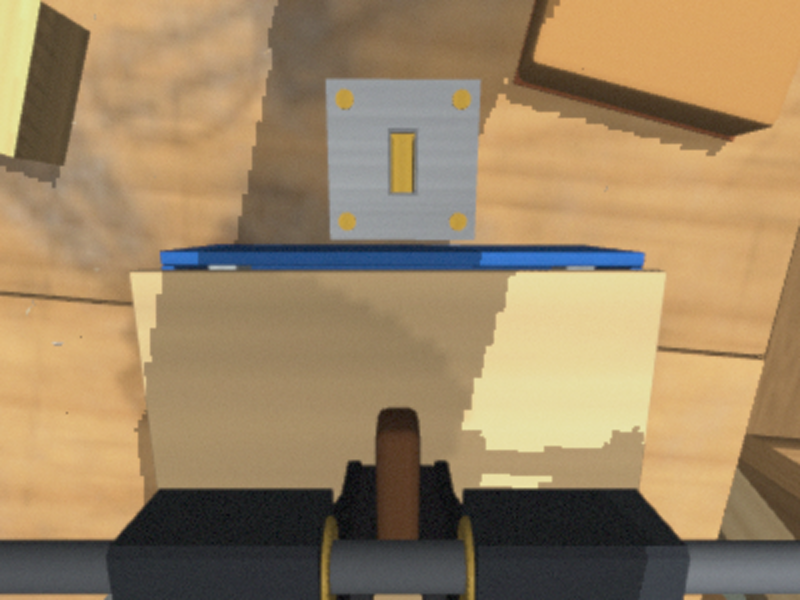

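```bash
python3 - <<'E'
from h import *
c=json.load(open('cal_w7.json'))
f=lambda u,v,z:px2w('wrist',120+u*.5,v*.5,z,c)[:2]
P={k:f(*v) for k,v in dict(L=(131,271,113),R=(665,271,113),K=(402,162,68),s1=(345,99,69),s2=(461,99,69),s3=(458,221,69),s4=(347,221,69)).items()}
for k,v in P.items(): print(k,v.round(1))
a=lambda A,B:np.degrees(np.arctan2(-(P[B]-P[A])[0],(P[B]-P[A])[1]))
b=lambda A,B:np.degrees(np.arctan2((P[B]-P[A])[1],(P[B]-P[A])[0]))
y=a('L','R');print('div yaw',y,np.linalg.norm(P['R']-P['L']),'screw',a('s1','s2'),a('s4','s3'),b('s1','s4'),b('s2','s3'))
u=lambda t:np.array([np.cos(np.radians(t)),np.sin(np.radians(t))])
print('div cen',(P['L']+P['R'])/2+61*u(y)); S=np.mean([P[k] for k in('s1','s2','s3','s4')],0); print('lock',S,'box',S+99*u(4.9))
E
```

```text
L [ 496.3 -123.1]
R [483.8  24.4]
K [457.7 -50.7]
s1 [440.3 -70.7]
s2 [437.2 -33.3]
s3 [474.9 -29.9]
s4 [478.1 -67.8]
div yaw 4.823932332517403 148.11039768968078 screw 4.825311349893021 4.82435555162455 4.441212915980566 5.0224608858755175
div cen [550.83024752 -44.22539403]
lock [457.63894817 -50.44207565] box [556.2771325  -41.98580026]
```

>>> {"op": "step_arm", "data": {
  "steps": [
    {"travel":[-0.014,0.005,0.03],"rotation":[0,0,0],"fingers":1},
    {"travel":[-0.014,0.005,0.06],"rotation":[0,0,0],"fingers":1},
    {"travel":[-0.014,0.005,0.09],"rotation":[0,0,0],"fingers":1},
    {"travel":[-0.014,0.005,0.115],"rotation":[0,0,0],"fingers":1},
    {"travel":[-0.014,0.005,0.118],"rotation":[0,0,0],"fingers":1}
  ]
}}

```text
clock: 17.35
eef_pos: [561.2, -41.1, 153.7]
orientation: [0.133, -3.137, 0.0]
contact_force: [-0.2, 0.2, -1.6]
gripper_width: 0.133
gripper_force: 35.0
```

```bash
python3 - <<'E'
from h import *
im=shot("w8"); s=bot.get_state(); print(s['eef_pos'],s['orientation'],s['contact_force'])
cv2.imwrite('pics/v8.png',cv2.resize(im[60:240,100:540,::-1],(800,327),interpolation=cv2.INTER_CUBIC))
E
```

```text
[561.35179954 -41.18983535 154.06584695] [ 1.32950688e-01 -3.13791729e+00  3.33832009e-04] [-0.17502321 -0.93689291 -1.18606683]
```

View pics/v8.png

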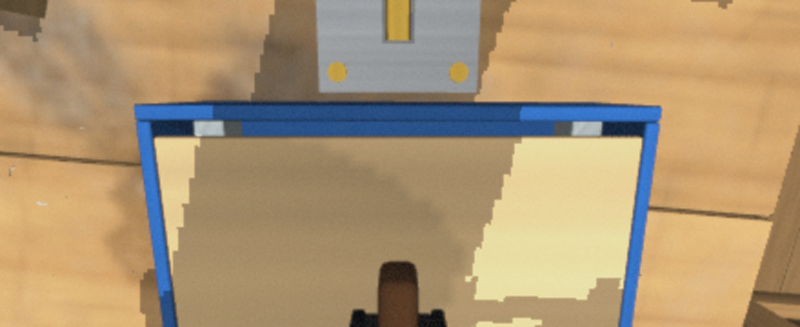

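```bash
python3 - <<'E'
from h import *
c=json.load(open('cal_w8.json'))
f=lambda u,v,z:px2w('wrist',100+u*.55,60+v*.55,z,c)[:2]
P={k:f(*v) for k,v in dict(L=(154,136,79),R=(643,136,79),oL=(136,107,68),oR=(660,107,68),iL=(153,121,68),iR=(645,121,68)).items()}
for k,v in P.items(): print(k,v.round(1))
u=lambda t:np.array([np.cos(np.radians(t)),np.sin(np.radians(t))]); e=u(4.85); n=np.array([-e[1],e[0]])
for k,v in P.items(): print(k,'along x',round(v@e,1),'along y',round(v@n,1))
E
```

```text
L [ 501.6 -121.3]
R [489.   27.4]
oL [ 494.2 -131.5]
oR [480.   35.9]
iL [ 498.1 -126.2]
iR [484.7  32. ]
L along x 489.6 along y -163.3
R along x 489.6 along y -14.0
oL along x 481.3 along y -172.8
oR along x 481.3 along y -4.8
iL along x 485.7 along y -167.9
iR along x 485.7 along y -9.1
```

>>> {"op": "step_arm", "data": {
  "steps": [
    {"travel":[0,0,0.03],"rotation":[0,0,0],"fingers":1},
    {"travel":[0,0,0.06],"rotation":[0,0,0],"fingers":1},
    {"travel":[0,0,0.09],"rotation":[0,0,0],"fingers":1},
    {"travel":[0,0,0.12],"rotation":[0,0,0],"fingers":1},
    {"travel":[0,0,0.125],"rotation":[0,0,0],"fingers":1}
  ]
}}

```text
clock: 17.9
eef_pos: [560.9, -41.1, 115.6]
orientation: [0.133, -3.137, 0.001]
contact_force: [-0.6, -0.8, -1.7]
gripper_width: 0.134
gripper_force: 35.0
```

>>> {"op": "step_arm", "data": {
  "steps": [
    {"travel":[0,0,0.003],"rotation":[0,0,0],"fingers":1},
    {"travel":[0,0,0.006],"rotation":[0,0,0],"fingers":1},
    {"travel":[0,0,0.009],"rotation":[0,0,0],"fingers":1},
    {"travel":[0,0,0.012],"rotation":[0,0,0],"fingers":1},
    {"travel":[0,0,0.012],"rotation":[0,0,0],"fingers":1}
  ]
}}

```text
clock: 18.4
eef_pos: [561.7, -41.1, 113.5]
orientation: [-0.133, 3.139, 0.0]
contact_force: [-1.0, -0.4, -1.4]
gripper_width: 0.139
gripper_force: 35.0
```

>>> {"op": "step_arm", "data": {
  "steps": [
    {"travel":[0,0,0.003],"rotation":[0,0,0],"fingers":1},
    {"travel":[0,0,0.005],"rotation":[0,0,0],"fingers":1},
    {"travel":[0,0,0.007],"rotation":[0,0,0],"fingers":1},
    {"travel":[0,0,0.007],"rotation":[0,0,0],"fingers":1},
    {"travel":[0,0,0.007],"rotation":[0,0,0],"fingers":1}
  ]
}}

```text
clock: 18.9
eef_pos: [561.8, -41.2, 112.8]
orientation: [-0.133, 3.139, 0.002]
contact_force: [-6.6, 2.0, 17.4]
gripper_width: 0.136
gripper_force: 35.0
```

>>> {"op": "step_arm", "data": {
  "steps": [
    {"travel":[0,0,-0.003],"rotation":[0,0,0],"fingers":1},
    {"travel":[0,0,-0.003],"rotation":[0,0,0],"fingers":0.3},
    {"travel":[0,0,-0.003],"rotation":[0,0,0],"fingers":0.3},
    {"travel":[0,0,-0.003],"rotation":[0,0,0],"fingers":0.3},
    {"travel":[0,0,-0.01],"rotation":[0,0,0],"fingers":0.3}
  ]
}}

```text
clock: 19.4
eef_pos: [561.5, -41.1, 114.1]
orientation: [0.133, -3.138, 0.0]
contact_force: [0.3, 0.6, -0.0]
gripper_width: 0.335
gripper_force: 0.0
```

>>> {"op": "step_arm", "data": {
  "steps": [
    {"travel":[0,0,-0.1],"rotation":[0,0,0],"fingers":0.3},
    {"travel":[0,0,-0.25],"rotation":[0,0,0],"fingers":0.3},
    {"travel":[0,0,-0.4],"rotation":[0,0,0],"fingers":0.3},
    {"travel":[0,0,-0.5],"rotation":[0,0,0],"fingers":0.3},
    {"travel":[0,0,-0.6],"rotation":[0,0,0],"fingers":0.3}
  ]
}}

```text
clock: 19.9
eef_pos: [561.6, -41.3, 296.2]
orientation: [-0.133, 3.138, 0.001]
contact_force: [0.5, 0.0, -1.2]
gripper_width: 0.347
gripper_force: 0.0
```

```bash
python3 - <<'E'
from h import *
im=shot("w9"); s=bot.get_state(); print(s['eef_pos'],s['orientation'],s['contact_force'])
sc=snap('scene','s9');sd=snap('side','d9')
r=lambda a:cv2.resize(a[:,:,::-1],(400,300),interpolation=cv2.INTER_CUBIC)
cv2.imwrite('pics/v9.png',np.vstack([np.hstack([r(sc[105:195,230:350]),r(sd[210:315,250:390])]),cv2.resize(im[30:255,20:620,::-1],(800,300))]))
E
```

```text
[563.27562511 -41.81641237 300.65360535] [-1.31841147e-01  3.13260010e+00  1.28116089e-03] [ 3.14147826 -1.07985498  4.15253518]
```

View pics/v9.png

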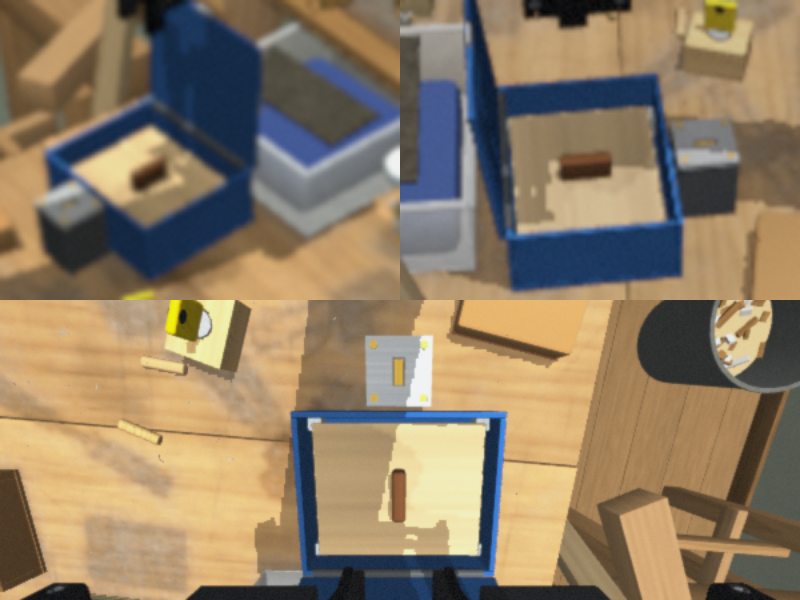

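```bash
python3 - <<'E'
from h import *
c=json.load(open('cal_w9.json'))
f=lambda u,v:px2w('wrist',20+u*.75,30+v*.75,8,c)[:2].round(1)
print(f(142,62),f(186,69),f(119,124),f(160,139))
plan((540,-150,300,-30),(527,-260,250,-68),(527,-286,180,-108),(527,-286,71.5,-108),start=(562,-41,300,4.9))
E
```

```text
[ 466.8 -282.5] [ 469.4 -243.3] [ 523.7 -309.8] [ 534.5 -272.5]
(540, -150, 300, -30) [0.104, -0.356, 0.0] [0.0, 0.0, 0.388] mm 111 rows 4.1
(527, -260, 250, -68) [-0.146, -0.339, 0.167] [0.0, 0.0, 0.422] mm 122 rows 4.4
(527, -286, 180, -108) [-0.08, -0.032, 0.233] [0.0, 0.0, 0.444] mm 75 rows 4.7
(527, -286, 71.5, -108) [0.0, 0.0, 0.362] [0.0, 0.0, 0.0] mm 108 rows 2.2
```

>>> {"op": "step_arm", "data": {
  "steps": [
    {"travel":[0.104,-0.356,0],"rotation":[0,0,0.388],"fingers":0},
    {"travel":[0.104,-0.356,0],"rotation":[0,0,0.388],"fingers":0},
    {"travel":[0.104,-0.356,0],"rotation":[0,0,0.388],"fingers":0},
    {"travel":[0.104,-0.356,0],"rotation":[0,0,0.388],"fingers":0},
    {"travel":[0.104,-0.356,0],"rotation":[0,0,0.388],"fingers":0}
  ]
}}

```text
clock: 20.55
eef_pos: [539.0, -150.6, 293.4]
orientation: [-0.821, -3.031, 0.001]
contact_force: [-0.4, -0.5, -0.5]
gripper_width: 0.497
gripper_force: 0.0
```

>>> {"op": "step_arm", "data": {
  "steps": [
    {"travel":[-0.146,-0.339,0.167],"rotation":[0,0,0.422],"fingers":0},
    {"travel":[-0.146,-0.339,0.167],"rotation":[0,0,0.422],"fingers":0},
    {"travel":[-0.146,-0.339,0.167],"rotation":[0,0,0.422],"fingers":0},
    {"travel":[-0.146,-0.339,0.167],"rotation":[0,0,0.422],"fingers":0},
    {"travel":[-0.146,-0.339,0.167],"rotation":[0,0,0.422],"fingers":0}
  ]
}}

```text
clock: 21.05
eef_pos: [526.0, -260.4, 242.9]
orientation: [-1.76, -2.6, 0.002]
contact_force: [0.1, 0.3, -0.2]
gripper_width: 0.502
gripper_force: 0.0
```

>>> {"op": "step_arm", "data": {
  "steps": [
    {"travel":[-0.085,-0.032,0.233],"rotation":[0,0,0.444],"fingers":0},
    {"travel":[-0.085,-0.032,0.233],"rotation":[0,0,0.444],"fingers":0},
    {"travel":[-0.085,-0.032,0.233],"rotation":[0,0,0.444],"fingers":0},
    {"travel":[-0.085,-0.032,0.233],"rotation":[0,0,0.444],"fingers":0},
    {"travel":[-0.085,-0.032,0.233],"rotation":[0,0,0.444],"fingers":0}
  ]
}}

```text
clock: 21.55
eef_pos: [527.1, -286.7, 173.0]
orientation: [-2.541, -1.845, 0.002]
contact_force: [-1.0, 0.3, 0.8]
gripper_width: 0.499
gripper_force: 0.0
```

```bash
python3 - <<'E'
from h import *
im=shot("w10"); s=bot.get_state(); print(s['eef_pos'],s['orientation'])
look(['dowel_a','key','key_stand'])
# expected dowel positions in the picture
for n,a,b in (('d2',(522,-307),(534,-271)),('d1',(466,-280),(469,-242))): print(n,w2px('wrist',[*a,8]).round(),w2px('wrist',[*b,8]).round())
cv2.imwrite('pics/v10.png',cv2.resize(im[:300,:400,::-1],(800,600),interpolation=cv2.INTER_CUBIC))
E
```

```text
[ 527.2250441  -286.46532128  172.99150138] [-2.54470492e+00 -1.83961044e+00  2.33889162e-03]
dowel_a [([248, 197, 17, 44], 0.75), ([322, 201, 13, 40], 0.64)]
key [([158, 161, 67, 34], 0.91)]
key_stand [([182, 161, 99, 66], 0.71)]
d2 [320. 221.] [321. 181.]
d1 [254. 212.] [241. 172.]
```

View pics/v10.png

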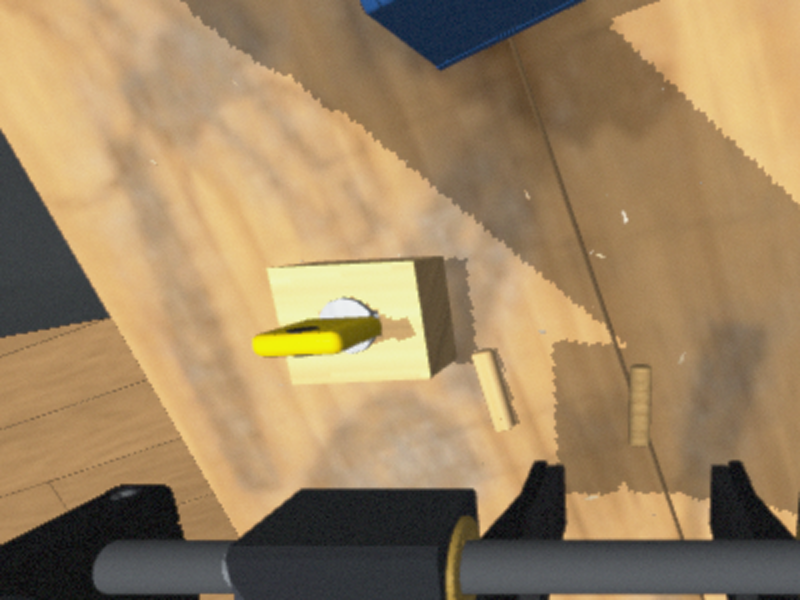

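```bash
python3 - <<'E'
from h import *
c=json.load(open('cal_w10.json'))
f=lambda u,v,z:px2w('wrist',u*.5,v*.5,z,c)[:2].round(1)
print('key top',f(255,345,76),f(342,344,76),'d1',f(484,352,8),f(504,430,8),'d2',f(640,367,8),f(640,444,8))
S=[f(268,267,36),f(414,262,36),f(430,378,36),f(295,384,36)]; print('stand',S,np.mean(S,0))
E
```

```text
key top [ 420.7 -210.1] [ 447.9 -218.7] d1 [ 468.9 -244.2] [ 463.5 -281.2] d2 [ 532.6 -272.4] [ 521.1 -307.4]
stand [array([ 412.4, -184.4]), array([ 466.1, -200.1]), array([ 453.2, -243.8]), array([ 400.4, -229. ])] [ 433.025 -214.325]
```

>>> {"op": "step_arm", "data": {
  "steps": [
    {"travel":[0,0,0.1],"rotation":[0,0,0],"fingers":0},
    {"travel":[0,0,0.2],"rotation":[0,0,0],"fingers":0},
    {"travel":[0,0,0.29],"rotation":[0,0,0],"fingers":0},
    {"travel":[0,0,0.336],"rotation":[0,0,0],"fingers":0},
    {"travel":[0,0,0.336],"rotation":[0,0,0],"fingers":0}
  ],
  "squeeze": 10
}}

```text
clock: 22.25
eef_pos: [526.8, -287.0, 72.5]
orientation: [-2.538, -1.849, 0.001]
contact_force: [0.6, -0.1, -0.1]
gripper_width: 0.498
gripper_force: 0.0
```

>>> {"op": "step_arm", "data": {
  "steps": [
    {"travel":[0,0,0],"rotation":[0,0,0],"fingers":1},
    {"travel":[0,0,0],"rotation":[0,0,0],"fingers":1},
    {"travel":[0,0,0],"rotation":[0,0,0],"fingers":1},
    {"travel":[0,0,0],"rotation":[0,0,0],"fingers":1},
    {"travel":[0,0,0],"rotation":[0,0,0],"fingers":1}
  ]
}}

```text
clock: 22.75
eef_pos: [527.4, -287.4, 73.9]
orientation: [2.541, 1.847, 0.0]
contact_force: [0.4, 0.1, -0.3]
gripper_width: 0.129
gripper_force: 0.0
```

>>> {"op": "step_arm", "data": {
  "steps": [
    {"travel":[0,0,0],"rotation":[0,0,0],"fingers":1},
    {"travel":[0,0,0],"rotation":[0,0,0],"fingers":1},
    {"travel":[0,0,-0.05],"rotation":[0,0,0],"fingers":1},
    {"travel":[0,0,-0.2],"rotation":[0,0,0],"fingers":1},
    {"travel":[0,0,-0.35],"rotation":[0,0,0],"fingers":1}
  ]
}}

```text
clock: 23.25
eef_pos: [526.4, -287.4, 180.2]
orientation: [-2.542, -1.845, 0.002]
contact_force: [0.9, -0.7, 0.4]
gripper_width: 0.109
gripper_force: 10.0
```

```bash
python3 -c "
from h import *
s=bot.get_state(); print(s['eef_pos'],s['gripper_width']*87,s['gripper_force'])
plan((530,-240,270,-70),(540,-150,300,-35),(553,-80,300,2),(553,-88,200,4.9),(553,-88,112,4.9))"
```

```text
[ 526.44874314 -287.42162427  180.18104645] 9.513420916223112 9.998512119054794
(530, -240, 270, -70) [0.154, -0.038, -0.299] [-0.001, 0.0, -0.423] mm 102 rows 4.4
(540, -150, 300, -35) [0.271, 0.134, -0.1] [0.0, 0.0, -0.389] mm 95 rows 4.1
(553, -80, 300, 2) [0.098, 0.216, 0.0] [0.0, 0.0, -0.411] mm 71 rows 4.3
(553, -88, 200, 4.9) [0.001, -0.027, 0.333] [0.0, 0.0, -0.032] mm 100 rows 2.0
(553, -88, 112, 4.9) [0.0, 0.0, 0.293] [0.0, 0.0, 0.0] mm 88 rows 1.8
```

>>> {"op": "step_arm", "data": {
  "steps": [
    {"travel":[0.154,-0.038,-0.299],"rotation":[0,0,-0.423],"fingers":1},
    {"travel":[0.154,-0.038,-0.299],"rotation":[0,0,-0.423],"fingers":1},
    {"travel":[0.154,-0.038,-0.299],"rotation":[0,0,-0.423],"fingers":1},
    {"travel":[0.154,-0.038,-0.299],"rotation":[0,0,-0.423],"fingers":1},
    {"travel":[0.154,-0.038,-0.299],"rotation":[0,0,-0.423],"fingers":1}
  ]
}}

```text
clock: 23.75
eef_pos: [530.5, -240.0, 269.7]
orientation: [1.792, 2.579, 0.002]
contact_force: [0.9, 0.4, -0.4]
gripper_width: 0.115
gripper_force: 10.0
```

>>> {"op": "step_arm", "data": {
  "steps": [
    {"travel":[0.271,0.134,-0.1],"rotation":[0,0,-0.389],"fingers":1},
    {"travel":[0.271,0.134,-0.1],"rotation":[0,0,-0.389],"fingers":1},
    {"travel":[0.271,0.134,-0.1],"rotation":[0,0,-0.389],"fingers":1},
    {"travel":[0.271,0.134,-0.1],"rotation":[0,0,-0.389],"fingers":1},
    {"travel":[0.271,0.134,-0.1],"rotation":[0,0,-0.389],"fingers":1}
  ]
}}

```text
clock: 24.25
eef_pos: [540.3, -149.9, 299.1]
orientation: [0.938, 2.998, 0.001]
contact_force: [0.4, -0.2, -0.6]
gripper_width: 0.108
gripper_force: 10.0
```

>>> {"op": "step_arm", "data": {
  "steps": [
    {"travel":[0.098,0.216,0],"rotation":[0,0,-0.411],"fingers":1},
    {"travel":[0.098,0.216,0],"rotation":[0,0,-0.411],"fingers":1},
    {"travel":[0.098,0.216,0],"rotation":[0,0,-0.411],"fingers":1},
    {"travel":[0.098,0.216,0],"rotation":[0,0,-0.411],"fingers":1},
    {"travel":[0.098,0.216,0],"rotation":[0,0,-0.411],"fingers":1}
  ]
}}

```text
clock: 24.75
eef_pos: [553.2, -80.6, 298.6]
orientation: [0.056, -3.141, 0.0]
contact_force: [-0.5, -0.5, 0.7]
gripper_width: 0.113
gripper_force: 10.0
```

>>> {"op": "step_arm", "data": {
  "steps": [
    {"travel":[0,-0.027,0.1],"rotation":[0,0,-0.032],"fingers":1},
    {"travel":[0,-0.027,0.2],"rotation":[0,0,-0.032],"fingers":1},
    {"travel":[0,-0.027,0.3],"rotation":[0,0,-0.032],"fingers":1},
    {"travel":[0,-0.027,0.333],"rotation":[0,0,-0.032],"fingers":1},
    {"travel":[0,-0.027,0.333],"rotation":[0,0,-0.032],"fingers":1}
  ]
}}

```text
clock: 25.25
eef_pos: [553.0, -88.5, 197.7]
orientation: [0.13, -3.137, 0.001]
contact_force: [-0.6, 0.1, 0.5]
gripper_width: 0.112
gripper_force: 10.0
```

```bash
python3 -c "
from h import *
s=bot.get_state(); print(s['eef_pos'],s['orientation'],s['gripper_width']*87,s['gripper_force'])
plan((553,-88,112,4.9))"
```

```text
[553.0490778  -88.47757972 197.70260028] [ 1.29972041e-01 -3.13651306e+00  1.16423184e-03] 9.738346691547793 9.99871551990509
(553, -88, 112, 4.9) [-0.001, 0.002, 0.286] [-0.0, -0.002, -0.002] mm 86 rows 1.7
```

>>> {"op": "step_arm", "data": {
  "steps": [
    {"travel":[0,0.002,0.1],"rotation":[0,0,0],"fingers":1},
    {"travel":[0,0.002,0.2],"rotation":[0,0,0],"fingers":1},
    {"travel":[0,0.002,0.26],"rotation":[0,0,0],"fingers":1},
    {"travel":[0,0.002,0.288],"rotation":[0,0,0],"fingers":1},
    {"travel":[0,0.002,0.288],"rotation":[0,0,0],"fingers":1}
  ]
}}

```text
clock: 25.75
eef_pos: [554.1, -87.5, 112.5]
orientation: [-0.134, 3.139, -0.001]
contact_force: [0.4, -1.0, 0.6]
gripper_width: 0.111
gripper_force: 10.0
```

>>> {"op": "step_arm", "data": {
  "steps": [
    {"travel":[0,0,0],"rotation":[0,0,0],"fingers":1},
    {"travel":[0,0,0.002],"rotation":[0,0,0],"fingers":0.4},
    {"travel":[0,0,0.002],"rotation":[0,0,0],"fingers":0.4},
    {"travel":[0,0,0.002],"rotation":[0,0,0],"fingers":0.4},
    {"travel":[0,0,0.002],"rotation":[0,0,0],"fingers":0.4}
  ]
}}

```text
clock: 26.25
eef_pos: [553.9, -87.2, 111.7]
orientation: [-0.136, 3.138, 0.0]
contact_force: [0.5, -0.7, 0.3]
gripper_width: 0.29
gripper_force: 0.0
```

>>> {"op": "step_arm", "data": {
  "steps": [
    {"travel":[0,0,-0.05],"rotation":[0,0,0],"fingers":0.4},
    {"travel":[0,0,-0.2],"rotation":[0,0,0],"fingers":0.4},
    {"travel":[0,0,-0.35],"rotation":[0,0,0],"fingers":0.4},
    {"travel":[0,0,-0.5],"rotation":[0,0,0],"fingers":0.4},
    {"travel":[0,0,-0.6],"rotation":[0,0,0],"fingers":0.4}
  ]
}}

```text
clock: 26.75
eef_pos: [554.1, -88.2, 295.5]
orientation: [-0.134, 3.136, 0.0]
contact_force: [0.3, -0.1, 0.7]
gripper_width: 0.299
gripper_force: 0.0
```

```bash
python3 -c "
from h import *
shot('w11'); print(w2px('wrist',[553,-88,42])); look(['dowel_a'])
plan((530,-165,290,-35),(490,-240,230,-70),(465.5,-271,150,-90),(465.5,-271,73,-90),start=(553,-88,291,4.9))"
```

```text
[319.62468676 175.04246892]
dowel_a [([185, 89, 33, 18], 0.78), ([319, 179, 15, 31], 0.51)]
(530, -165, 290, -35) [0.098, -0.249, 0.003] [0.0, 0.0, 0.443] mm 80 rows 4.6
(490, -240, 230, -70) [-0.034, -0.281, 0.2] [0.0, 0.0, 0.389] mm 104 rows 4.1
(465.5, -271, 150, -90) [-0.069, -0.112, 0.267] [0.0, 0.0, 0.222] mm 89 rows 2.3
(465.5, -271, 73, -90) [0.0, 0.0, 0.257] [0.0, 0.0, 0.0] mm 77 rows 1.5
```

>>> {"op": "step_arm", "data": {
  "steps": [
    {"travel":[0.098,-0.249,0],"rotation":[0,0,0.443],"fingers":0},
    {"travel":[0.098,-0.249,0],"rotation":[0,0,0.443],"fingers":0},
    {"travel":[0.098,-0.249,0],"rotation":[0,0,0.443],"fingers":0},
    {"travel":[0.098,-0.249,0],"rotation":[0,0,0.443],"fingers":0},
    {"travel":[0.098,-0.249,0],"rotation":[0,0,0.443],"fingers":0}
  ]
}}

```text
clock: 27.35
eef_pos: [530.4, -164.7, 291.5]
orientation: [-0.953, -2.993, -0.0]
contact_force: [0.3, 0.4, -1.0]
gripper_width: 0.497
gripper_force: 0.0
```

>>> {"op": "step_arm", "data": {
  "steps": [
    {"travel":[-0.034,-0.281,0.2],"rotation":[0,0,0.389],"fingers":0},
    {"travel":[-0.034,-0.281,0.2],"rotation":[0,0,0.389],"fingers":0},
    {"travel":[-0.034,-0.281,0.2],"rotation":[0,0,0.389],"fingers":0},
    {"travel":[-0.034,-0.281,0.2],"rotation":[0,0,0.389],"fingers":0},
    {"travel":[-0.034,-0.281,0.2],"rotation":[0,0,0.389],"fingers":0}
  ]
}}

```text
clock: 27.85
eef_pos: [490.5, -239.5, 231.2]
orientation: [-1.805, -2.57, 0.001]
contact_force: [-0.5, 0.8, 0.8]
gripper_width: 0.499
gripper_force: 0.0
```

>>> {"op": "step_arm", "data": {
  "steps": [
    {"travel":[-0.069,-0.112,0.267],"rotation":[0,0,0.222],"fingers":0},
    {"travel":[-0.069,-0.112,0.267],"rotation":[0,0,0.222],"fingers":0},
    {"travel":[-0.069,-0.112,0.267],"rotation":[0,0,0.222],"fingers":0},
    {"travel":[-0.069,-0.112,0.267],"rotation":[0,0,0.222],"fingers":0},
    {"travel":[-0.069,-0.112,0.267],"rotation":[0,0,0.222],"fingers":0}
  ]
}}

```text
clock: 28.35
eef_pos: [467.2, -270.0, 151.9]
orientation: [2.214, 2.228, 0.0]
contact_force: [0.1, 0.1, -0.8]
gripper_width: 0.505
gripper_force: 0.0
```

```bash
python3 -c "
from h import *
c=json.load(open('cal_w11.json')); print(px2w('wrist',185,89,8,c)[:2])
shot('w12'); s=bot.get_state(); print(s['eef_pos'],s['orientation'])
print(w2px('wrist',[469,-244,8]),w2px('wrist',[463.5,-281,8])); 
for n in ('dowel_a','key'):
  for d in cams.find_in(n,'wrist'):
    u,v=np.array(d['box'])[:2]*[640,400]; print(n,u.round(),v.round(),(np.array(d['box'])[2:]*[640,400]).round(),px2w('wrist',u,v,8 if n<'e' else 70)[:2].round(1),d['confidence'])
"
```

```text
[ 468.0090776  -259.40690222]
[ 467.40524029 -269.96259431  152.0725475 ] [2.21378451e+00 2.22749958e+00 1.09425422e-03]
[321.03494896 176.93606399] [314.19586823 219.38121731]
dowel_a 319.0 198.0 [14. 49.] [ 467.5 -261.6] 0.88
key 264.0 147.0 [53. 37.] [ 434.7 -212.4] 0.89
```

>>> {"op": "step_arm", "data": {
  "steps": [
    {"travel":[-0.004,-0.004,0.08],"rotation":[0,0,0],"fingers":0},
    {"travel":[-0.004,-0.004,0.16],"rotation":[0,0,0],"fingers":0},
    {"travel":[-0.004,-0.004,0.22],"rotation":[0,0,0],"fingers":0},
    {"travel":[-0.004,-0.004,0.25],"rotation":[0,0,0],"fingers":0},
    {"travel":[-0.004,-0.004,0.265],"rotation":[0,0,0],"fingers":0}
  ]
}}

```text
clock: 29.0
eef_pos: [465.5, -271.2, 71.6]
orientation: [-2.218, -2.225, -0.0]
contact_force: [0.3, 0.8, 0.4]
gripper_width: 0.501
gripper_force: 0.0
```

>>> {"op": "step_arm", "data": {
  "steps": [
    {"travel":[0,0,0],"rotation":[0,0,0],"fingers":1},
    {"travel":[0,0,0],"rotation":[0,0,0],"fingers":1},
    {"travel":[0,0,0],"rotation":[0,0,0],"fingers":1},
    {"travel":[0,0,0],"rotation":[0,0,0],"fingers":1},
    {"travel":[0,0,0],"rotation":[0,0,0],"fingers":1}
  ]
}}

```text
clock: 29.5
eef_pos: [465.5, -271.4, 72.1]
orientation: [2.219, 2.223, 0.0]
contact_force: [-0.1, 1.0, -0.6]
gripper_width: 0.132
gripper_force: 0.0
```

>>> {"op": "step_arm", "data": {
  "steps": [
    {"travel":[0,0,0],"rotation":[0,0,0],"fingers":1},
    {"travel":[0,0,0],"rotation":[0,0,0],"fingers":1},
    {"travel":[0,0,-0.05],"rotation":[0,0,0],"fingers":1},
    {"travel":[0,0,-0.2],"rotation":[0,0,0],"fingers":1},
    {"travel":[0,0,-0.35],"rotation":[0,0,0],"fingers":1}
  ]
}}

```text
clock: 30.0
eef_pos: [464.5, -271.6, 178.4]
orientation: [-2.22, -2.221, 0.002]
contact_force: [1.4, 0.3, -0.6]
gripper_width: 0.112
gripper_force: 10.0
```

```bash
python3 -c "
from h import *
s=bot.get_state(); print(s['eef_pos'],s['gripper_width']*87,s['gripper_force'])
plan((500,-200,280,-60),(530,-100,300,-22),(561,-15,300,4.9),(561,3,200,4.9),(561,3,111.5,4.9))"
```

```text
[ 464.46125909 -271.5562299   178.38644538] 9.771912160993121 9.999454915523529
(500, -200, 280, -60) [0.238, 0.118, -0.339] [-0.001, -0.0, -0.333] mm 129 rows 3.5
(530, -100, 300, -22) [0.239, 0.253, -0.067] [0.0, 0.0, -0.422] mm 106 rows 4.4
(561, -15, 300, 4.9) [0.01, 0.301, 0.0] [0.0, 0.0, -0.299] mm 90 rows 3.1
(561, 3, 200, 4.9) [-0.005, 0.06, 0.333] [0.0, 0.0, 0.0] mm 102 rows 2.0
(561, 3, 111.5, 4.9) [0.0, 0.0, 0.295] [0.0, 0.0, 0.0] mm 88 rows 1.8
```

>>> {"op": "step_arm", "data": {
  "steps": [
    {"travel":[0.238,0.118,-0.339],"rotation":[0,0,-0.333],"fingers":1},
    {"travel":[0.238,0.118,-0.339],"rotation":[0,0,-0.333],"fingers":1},
    {"travel":[0.238,0.118,-0.339],"rotation":[0,0,-0.333],"fingers":1},
    {"travel":[0.238,0.118,-0.339],"rotation":[0,0,-0.333],"fingers":1},
    {"travel":[0.238,0.118,-0.339],"rotation":[0,0,-0.333],"fingers":1}
  ]
}}

```text
clock: 30.5
eef_pos: [500.9, -199.7, 279.7]
orientation: [1.566, 2.722, 0.002]
contact_force: [0.5, 0.2, -0.4]
gripper_width: 0.115
gripper_force: 10.0
```

>>> {"op": "step_arm", "data": {
  "steps": [
    {"travel":[0.239,0.253,-0.067],"rotation":[0,0,-0.422],"fingers":1},
    {"travel":[0.239,0.253,-0.067],"rotation":[0,0,-0.422],"fingers":1},
    {"travel":[0.239,0.253,-0.067],"rotation":[0,0,-0.422],"fingers":1},
    {"travel":[0.239,0.253,-0.067],"rotation":[0,0,-0.422],"fingers":1},
    {"travel":[0.239,0.253,-0.067],"rotation":[0,0,-0.422],"fingers":1}
  ]
}}

```text
clock: 31.0
eef_pos: [529.8, -100.2, 298.3]
orientation: [-0.595, -3.084, 0.001]
contact_force: [-0.4, -0.8, -0.2]
gripper_width: 0.114
gripper_force: 10.0
```

>>> {"op": "step_arm", "data": {
  "steps": [
    {"travel":[0.01,0.301,0],"rotation":[0,0,-0.299],"fingers":1},
    {"travel":[0.01,0.301,0],"rotation":[0,0,-0.299],"fingers":1},
    {"travel":[0.01,0.301,0],"rotation":[0,0,-0.299],"fingers":1},
    {"travel":[0.01,0.301,0],"rotation":[0,0,-0.299],"fingers":1},
    {"travel":[0.01,0.301,0],"rotation":[0,0,-0.299],"fingers":1}
  ]
}}

```text
clock: 31.5
eef_pos: [560.9, -16.8, 298.4]
orientation: [0.124, -3.138, 0.001]
contact_force: [-0.5, 1.0, -0.7]
gripper_width: 0.113
gripper_force: 10.0
```

>>> {"op": "step_arm", "data": {
  "steps": [
    {"travel":[-0.005,0.06,0.1],"rotation":[0,0,0],"fingers":1},
    {"travel":[-0.005,0.06,0.2],"rotation":[0,0,0],"fingers":1},
    {"travel":[-0.005,0.06,0.3],"rotation":[0,0,0],"fingers":1},
    {"travel":[-0.005,0.06,0.333],"rotation":[0,0,0],"fingers":1},
    {"travel":[-0.005,0.06,0.333],"rotation":[0,0,0],"fingers":1}
  ]
}}

```text
clock: 32.0
eef_pos: [560.5, 1.8, 198.0]
orientation: [0.128, -3.137, 0.001]
contact_force: [0.2, 0.1, 0.2]
gripper_width: 0.11
gripper_force: 10.0
```

```bash
python3 -c "
from h import *
s=bot.get_state(); print(s['eef_pos'],s['orientation'],s['gripper_width']*87,s['gripper_force'])
plan((561,3,111.5,4.9))"
```

```text
[560.47770775   1.83269272 197.96425253] [ 1.28248722e-01 -3.13676154e+00  1.46790774e-03] 9.605957431024374 9.999942183494568
(561, 3, 111.5, 4.9) [-0.003, 0.004, 0.288] [-0.001, -0.001, -0.002] mm 86 rows 1.7
```

>>> {"op": "step_arm", "data": {
  "steps": [
    {"travel":[-0.003,0.004,0.1],"rotation":[0,0,0],"fingers":1},
    {"travel":[-0.003,0.004,0.2],"rotation":[0,0,0],"fingers":1},
    {"travel":[-0.003,0.004,0.26],"rotation":[0,0,0],"fingers":1},
    {"travel":[-0.003,0.004,0.29],"rotation":[0,0,0],"fingers":1},
    {"travel":[-0.003,0.004,0.29],"rotation":[0,0,0],"fingers":1}
  ]
}}

```text
clock: 32.5
eef_pos: [562.4, 4.0, 112.1]
orientation: [-0.133, 3.139, -0.001]
contact_force: [-0.8, -0.1, -0.4]
gripper_width: 0.116
gripper_force: 10.0
```

>>> {"op": "step_arm", "data": {
  "steps": [
    {"travel":[0,0,0],"rotation":[0,0,0],"fingers":1},
    {"travel":[0,0,0.003],"rotation":[0,0,0],"fingers":0.4},
    {"travel":[0,0,0.003],"rotation":[0,0,0],"fingers":0.4},
    {"travel":[0,0,0.003],"rotation":[0,0,0],"fingers":0.4},
    {"travel":[0,0,0.003],"rotation":[0,0,0],"fingers":0.4}
  ]
}}

```text
clock: 33.0
eef_pos: [562.2, 4.5, 111.0]
orientation: [-0.136, 3.138, 0.0]
contact_force: [-0.7, 0.0, -0.5]
gripper_width: 0.288
gripper_force: 0.0
```

>>> {"op": "step_arm", "data": {
  "steps": [
    {"travel":[0,0,-0.05],"rotation":[0,0,0],"fingers":0.4},
    {"travel":[0,0,-0.2],"rotation":[0,0,0],"fingers":0.4},
    {"travel":[0,0,-0.35],"rotation":[0,0,0],"fingers":0.4},
    {"travel":[0,0,-0.5],"rotation":[0,0,0],"fingers":0.4},
    {"travel":[0,0,-0.66],"rotation":[0,0,0],"fingers":0.4}
  ]
}}

```text
clock: 33.5
eef_pos: [561.6, 3.7, 311.4]
orientation: [-0.134, 3.139, 0.0]
contact_force: [0.6, 1.2, -0.2]
gripper_width: 0.3
gripper_force: 0.0
```

```bash
python3 -c "
from h import *
print(bot.tips_ahead)
im=shot('w13'); look(['dowel_a','divider','clamp_a'])
cv2.imwrite('pics/v11.png',im[20:260,150:500,::-1].repeat(2,0).repeat(2,1))
plan((600,-20,315,4.9),(692,-31,315,4.9),(692,-31,246,4.9),start=(561,3,309,4.9))
snap('scene','s13'); look(['dowel_a','clamp_a'],'scene')"
```

```text
69.7
dowel_a [([247, 166, 16, 30], 0.76), ([321, 170, 5, 32], 0.49), ([280, 187, 158, 262], 0.42)]
divider [([281, 165, 127, 103], 0.55)]
clamp_a []
(600, -20, 315, 4.9) [-0.123, -0.087, -0.02] [0.0, 0.0, 0.0] mm 46 rows 0.9
(692, -31, 315, 4.9) [-0.302, -0.063, 0.0] [0.0, 0.0, 0.0] mm 93 rows 1.9
(692, -31, 246, 4.9) [0.0, 0.0, 0.23] [0.0, 0.0, 0.0] mm 69 rows 1.4
dowel_a []
clamp_a [([292, 130, 35, 60], 0.56)]
```

View pics/v11.png

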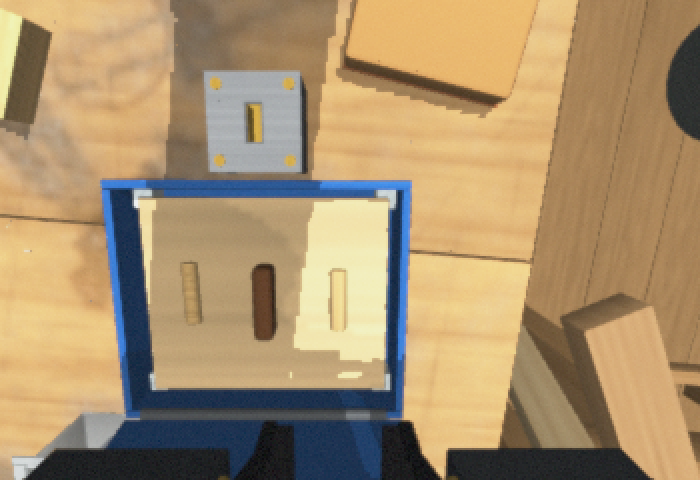

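>>> {"op": "step_arm", "data": {
  "steps": [
    {"travel":[-0.1,-0.04,-0.01],"rotation":[0,0,0],"fingers":1},
    {"travel":[-0.22,-0.08,-0.01],"rotation":[0,0,0],"fingers":1},
    {"travel":[-0.34,-0.12,-0.01],"rotation":[0,0,0],"fingers":1},
    {"travel":[-0.423,-0.152,-0.01],"rotation":[0,0,0],"fingers":1},
    {"travel":[-0.423,-0.152,-0.01],"rotation":[0,0,0],"fingers":1}
  ]
}}

```text
clock: 34.35
eef_pos: [693.9, -31.6, 308.7]
orientation: [0.133, -3.135, 0.004]
contact_force: [-1.3, -0.9, -0.1]
gripper_width: 0.016
gripper_force: 0.0
```

>>> {"op": "step_arm", "data": {
  "steps": [
    {"travel":[0,0,0.04],"rotation":[0,0,0],"fingers":1},
    {"travel":[0,0,0.09],"rotation":[0,0,0],"fingers":1},
    {"travel":[0,0,0.15],"rotation":[0,0,0],"fingers":1},
    {"travel":[0,0,0.2],"rotation":[0,0,0],"fingers":1},
    {"travel":[0,0,0.227],"rotation":[0,0,0],"fingers":1}
  ]
}}

```text
clock: 34.85
eef_pos: [691.3, -29.2, 241.5]
orientation: [0.137, -3.136, -0.001]
contact_force: [0.1, -0.2, 0.6]
gripper_width: 0.0
gripper_force: 0.0
```

```bash
python3 -c "
from h import *
s=bot.get_state(); print(s['eef_pos'],s['orientation'],s['contact_force'],s['joint_pos'].round(2))
p=s['eef_pos']; e=np.array([.9963,.0854]); X0=(p[:2]-[626.7,-36.3])@e; print('X0',X0)
for X,zt in [(41,176),(15.5,178),(-13,176),(-40,166),(-64,150),(-83,128),(-95,102),(-100,76)]:
    print(X,round(-(X-X0)/300,3),round((p[2]-zt-69.7)/300,3))"
```

```text
[691.26396166 -29.17399345 241.49224232] [ 1.36658708e-01 -3.13628931e+00 -1.35868530e-03] [ 0.06012738 -0.15149808  0.6427842 ] [-0.63  0.59  0.92  1.45 -0.48  1.34  1.97]
X0 64.93363596565584
41 0.08 -0.014
15.5 0.165 -0.021
-13 0.26 -0.014
-40 0.35 0.019
-64 0.43 0.073
-83 0.493 0.146
-95 0.533 0.233
-100 0.55 0.319
```

>>> {"op": "step_arm", "data": {
  "steps": [
    {"travel":[0.04,0,-0.007],"rotation":[0,0,0],"fingers":1},
    {"travel":[0.08,0,-0.014],"rotation":[0,0,0],"fingers":1},
    {"travel":[0.11,0,-0.017],"rotation":[0,0,0],"fingers":1},
    {"travel":[0.14,0,-0.02],"rotation":[0,0,0],"fingers":1},
    {"travel":[0.165,0,-0.021],"rotation":[0,0,0],"fingers":1}
  ]
}}

```text
clock: 35.35
eef_pos: [642.9, -34.2, 250.3]
orientation: [-0.136, 3.137, 0.0]
contact_force: [1.7, -0.6, 1.1]
gripper_width: 0.008
gripper_force: 1.1
```

>>> {"op": "step_arm", "data": {
  "steps": [
    {"travel":[0.04,0,0.002],"rotation":[0,0,0],"fingers":1},
    {"travel":[0.08,0,0.006],"rotation":[0,0,0],"fingers":1},
    {"travel":[0.115,0,0.013],"rotation":[0,0,0],"fingers":1},
    {"travel":[0.15,0,0.026],"rotation":[0,0,0],"fingers":1},
    {"travel":[0.185,0,0.04],"rotation":[0,0,0],"fingers":1}
  ]
}}

```text
clock: 35.85
eef_pos: [587.5, -39.1, 238.1]
orientation: [-0.136, 3.138, 0.0]
contact_force: [1.0, 0.3, 0.8]
gripper_width: 0.009
gripper_force: 1.0
```

>>> {"op": "step_arm", "data": {
  "steps": [
    {"travel":[0.03,0,0.018],"rotation":[0,0,0],"fingers":1},
    {"travel":[0.058,0,0.037],"rotation":[0,0,0],"fingers":1},
    {"travel":[0.087,0,0.06],"rotation":[0,0,0],"fingers":1},
    {"travel":[0.115,0,0.092],"rotation":[0,0,0],"fingers":1},
    {"travel":[0.143,0,0.127],"rotation":[0,0,0],"fingers":1}
  ]
}}

```text
clock: 36.35
eef_pos: [544.4, -42.9, 199.2]
orientation: [0.136, -3.139, -0.0]
contact_force: [1.8, 0.6, 1.0]
gripper_width: 0.001
gripper_force: 0.9
```

>>> {"op": "step_arm", "data": {
  "steps": [
    {"travel":[0.015,0,0.03],"rotation":[0,0,0],"fingers":1},
    {"travel":[0.03,0,0.06],"rotation":[0,0,0],"fingers":1},
    {"travel":[0.042,0,0.09],"rotation":[0,0,0],"fingers":1},
    {"travel":[0.05,0,0.12],"rotation":[0,0,0],"fingers":1},
    {"travel":[0.055,0,0.14],"rotation":[0,0,0],"fingers":1}
  ]
}}

```text
clock: 36.85
eef_pos: [528.5, -44.3, 157.0]
orientation: [0.136, -3.138, 0.0]
contact_force: [0.3, 1.1, 1.6]
gripper_width: 0.007
gripper_force: 0.7
```

>>> {"op": "step_arm", "data": {
  "steps": [
    {"travel":[0,0,0.009],"rotation":[0,0,0],"fingers":1},
    {"travel":[0,0,0.018],"rotation":[0,0,0],"fingers":1},
    {"travel":[0,0,0.027],"rotation":[0,0,0],"fingers":1},
    {"travel":[0,0,0.036],"rotation":[0,0,0],"fingers":1},
    {"travel":[0,0,0.042],"rotation":[0,0,0],"fingers":1}
  ]
}}

```text
clock: 37.35
eef_pos: [528.7, -44.4, 145.1]
orientation: [0.136, -3.139, 0.0]
contact_force: [-0.5, 0.0, 2.2]
gripper_width: 0.007
gripper_force: 0.7
```

>>> {"op": "step_arm", "data": {
  "steps": [
    {"travel":[0,0,0.002],"rotation":[0,0,0],"fingers":1},
    {"travel":[0,0,0.003],"rotation":[0,0,0],"fingers":1},
    {"travel":[0,0,0.004],"rotation":[0,0,0],"fingers":1},
    {"travel":[0,0,0.004],"rotation":[0,0,0],"fingers":1},
    {"travel":[0,0,0.004],"rotation":[0,0,0],"fingers":1}
  ]
}}

```text
clock: 37.85
eef_pos: [528.8, -44.4, 144.2]
orientation: [-0.136, 3.139, -0.0]
contact_force: [-1.7, -1.0, 3.4]
gripper_width: 0.005
gripper_force: 1.7
```

>>> {"op": "step_arm", "data": {
  "steps": [
    {"travel":[0,0,0.001],"rotation":[0,0,0],"fingers":1},
    {"travel":[0,0,0.002],"rotation":[0,0,0],"fingers":1},
    {"travel":[0,0,0.003],"rotation":[0,0,0],"fingers":1},
    {"travel":[0,0,0.003],"rotation":[0,0,0],"fingers":1},
    {"travel":[0,0,0.003],"rotation":[0,0,0],"fingers":1}
  ]
}}

```text
clock: 38.35
eef_pos: [528.8, -44.4, 144.0]
orientation: [0.135, -3.139, -0.001]
contact_force: [-5.3, -0.0, 15.7]
gripper_width: 0.007
gripper_force: 7.8
```

```bash
python3 -c "
from h import *
plan((510,-75,230,0),(435,-214,190,-16.2),start=(528.8,-44.4,144,4.9))"
```

```text
(510, -75, 230, 0) [0.071, -0.096, -0.287] [0.0, 0.0, 0.054] mm 93 rows 1.9
(435, -214, 190, -16.2) [0.25, -0.463, 0.133] [0.0, 0.0, 0.18] mm 163 rows 3.3
```

>>> {"op": "step_arm", "data": {
  "steps": [
    {"travel":[0,0,-0.06],"rotation":[0,0,0],"fingers":1},
    {"travel":[0.02,-0.03,-0.16],"rotation":[0,0,0.02],"fingers":0.2},
    {"travel":[0.071,-0.096,-0.287],"rotation":[0,0,0.054],"fingers":0.2},
    {"travel":[0.071,-0.096,-0.287],"rotation":[0,0,0.054],"fingers":0.2},
    {"travel":[0.071,-0.096,-0.287],"rotation":[0,0,0.054],"fingers":0.2}
  ]
}}

```text
clock: 38.85
eef_pos: [510.3, -74.6, 229.9]
orientation: [-0.003, 3.139, 0.003]
contact_force: [-0.3, 0.4, -0.4]
gripper_width: 0.283
gripper_force: 0.0
```

>>> {"op": "step_arm", "data": {
  "steps": [
    {"travel":[0.25,-0.463,0.133],"rotation":[0,0,0.18],"fingers":0.2},
    {"travel":[0.25,-0.463,0.133],"rotation":[0,0,0.18],"fingers":0.2},
    {"travel":[0.25,-0.463,0.133],"rotation":[0,0,0.18],"fingers":0.2},
    {"travel":[0.25,-0.463,0.133],"rotation":[0,0,0.18],"fingers":0.2},
    {"travel":[0.25,-0.463,0.133],"rotation":[0,0,0.18],"fingers":0.2}
  ]
}}

```text
clock: 39.35
eef_pos: [433.5, -215.0, 188.1]
orientation: [-0.445, -3.108, 0.001]
contact_force: [0.1, 0.7, 0.4]
gripper_width: 0.398
gripper_force: 0.0
```

```bash
python3 - <<'E'
from h import *
im=shot('w14'); s=bot.get_state(); print(s['eef_pos'],s['orientation'])
look(['key','key_stand'])
h=cv2.cvtColor(im,cv2.COLOR_RGB2HSV); m=cv2.inRange(h,(24,200,60),(34,255,255))
n,l,st,ce=cv2.connectedComponentsWithStats(m)
for i in range(1,n):
    if st[i,4]>80: print(st[i].tolist(),ce[i].round(1), cv2.minAreaRect(np.argwhere(l==i)[:,::-1].astype(np.float32)))
print('exp top',w2px('wrist',[420,-210,76]),w2px('wrist',[448,-218.5,76]), 'exp stand', w2px('wrist',[433,-214.3,36]))
u=im[120:215:6,310]; print([tuple(int(x) for x in a) for a in im[60:230:6,318]])
# lid check on side pics
snap('side','d14'); look(['lid_edge','case'],'side')
E
```

```text
[ 434.72848864 -213.69642941  188.51979522] [-4.41589861e-01 -3.10889821e+00  5.69597768e-04]
key [([320, 213, 23, 46], 0.72), ([320, 199, 57, 69], 0.51)]
key_stand [([320, 202, 58, 71], 0.86)]
[315, 190, 10, 47, 394] [319.7 214.2] ((319.5, 213.0), (46.0, 9.0), 90.0)
exp top [316.82716036 200.91722397] [316.27887208 237.99143181] exp stand [316.48508342 202.47122692]
[(160, 125, 85), (153, 120, 83), (146, 116, 82), (141, 112, 83), (135, 111, 79), (129, 108, 82), (130, 108, 84), (121, 98, 74), (120, 97, 73), (144, 117, 86), (153, 123, 86), (156, 126, 88), (163, 127, 89), (161, 127, 85), (159, 128, 87), (164, 131, 86), (160, 127, 87), (161, 129, 89), (107, 89, 63), (195, 160, 108), (192, 159, 103), (196, 162, 109), (113, 97, 15), (110, 96, 10), (209, 181, 10), (214, 186, 10), (212, 184, 10), (209, 183, 10), (207, 179, 10)]
lid_edge [([314, 264, 66, 61], 0.58)]
case [([324, 273, 90, 80], 0.95), ([316, 263, 66, 60], 0.71)]
```

```bash
python3 - <<'E'
from h import *
im=cv2.imread('pics/w14.png')[:,:,::-1]; c=json.load(open('cal_w14.json'))
h=cv2.cvtColor(np.ascontiguousarray(im),cv2.COLOR_RGB2HSV); m=cv2.inRange(h,(24,200,150),(34,255,255)); ys,xs=np.nonzero(m); k=(abs(xs-320)<15)
print('bright top rows',ys[k].min(),ys[k].max(),'cols',xs[k].min(),xs[k].max(),xs[k].mean(),ys[k].mean())
p=px2w('wrist',xs[k].mean(),(ys[k].min()+ys[k].max())/2,76,c); print('key top',p)
for r in (202,236):
    q=xs[k][ys[k]==r]; print(r,q.min(),q.max(),px2w('wrist',q.mean(),r,76,c)[:2])
plan((p[0],p[1],80.7,-16.2),start=(434.7,-213.7,188.5,-16.2))
E
```

```text
bright top rows 201 236 cols 315 324 319.87179487179486 218.8653846153846
key top [ 432.22165693 -212.66849609   76.        ]
202 316 323 [ 419.90803514 -209.39943124]
236 317 323 [ 445.68874817 -216.45048569]
(np.float64(432.221656926009), np.float64(-212.66849609072756), 80.7, -16.2) [0.009, 0.001, 0.359] [0.0, 0.0, 0.0] mm 108 rows 2.2
```

>>> {"op": "step_arm", "data": {
  "steps": [
    {"travel":[0.009,0.001,0.08],"rotation":[0,0,-0.005],"fingers":0.2},
    {"travel":[0.009,0.001,0.16],"rotation":[0,0,-0.005],"fingers":0.2},
    {"travel":[0.009,0.001,0.22],"rotation":[0,0,-0.005],"fingers":0.2},
    {"travel":[0.009,0.001,0.255],"rotation":[0,0,-0.005],"fingers":0.2},
    {"travel":[0.009,0.001,0.255],"rotation":[0,0,-0.005],"fingers":0.2}
  ],
  "squeeze": 40
}}

```text
clock: 40.15
eef_pos: [432.3, -212.3, 112.0]
orientation: [-0.427, -3.11, 0.001]
contact_force: [0.2, -0.0, 0.2]
gripper_width: 0.4
gripper_force: 0.0
```

>>> {"op": "step_arm", "data": {
  "steps": [
    {"travel":[0,0,0],"rotation":[0,0,0],"fingers":0.2},
    {"travel":[0,0,0],"rotation":[0,0,0],"fingers":1},
    {"travel":[0,0,0],"rotation":[0,0,0],"fingers":1},
    {"travel":[0,0,0],"rotation":[0,0,0],"fingers":1},
    {"travel":[0,0,0],"rotation":[0,0,0],"fingers":1}
  ]
}}

```text
clock: 40.65
eef_pos: [432.9, -212.8, 113.2]
orientation: [0.428, 3.112, 0.0]
contact_force: [-0.2, -0.5, 0.2]
gripper_width: 0.125
gripper_force: 0.0
```

>>> {"op": "step_arm", "data": {
  "steps": [
    {"travel":[0,0,0],"rotation":[0,0,0],"fingers":1},
    {"travel":[0,0,0],"rotation":[0,0,0],"fingers":1},
    {"travel":[0,0,0],"rotation":[0,0,0],"fingers":1},
    {"travel":[0,0,0],"rotation":[0,0,0],"fingers":1},
    {"travel":[0,0,0],"rotation":[0,0,0],"fingers":1}
  ]
}}

```text
clock: 41.15
eef_pos: [432.9, -212.8, 113.1]
orientation: [0.428, 3.112, 0.0]
contact_force: [0.0, 0.9, 5.9]
gripper_width: 0.09
gripper_force: 40.0
```

```bash
python3 -c "
from h import *
s=bot.get_state(); print(s['eef_pos'],s['orientation'],s['gripper_width']*87,s['gripper_force'],s['contact_force'])
p=s['eef_pos']
plan((p[0],p[1],215,-15.8),(500,-47,215,4.85))"
```

```text
[ 432.85154273 -212.80358038  113.06006873] [4.27819652e-01 3.11211540e+00 2.84777923e-04] 7.871051552159365 40.00128381885588 [0.02714752 0.9430231  5.91969522]
(np.float64(432.85154273000626), np.float64(-212.80358038149677), 215, -15.8) [-0.0, 0.0, -0.34] [0.0, 0.0, 0.002] mm 102 rows 2.0
(500, -47, 215, 4.85) [-0.065, 0.593, 0.0] [0.0, 0.0, -0.229] mm 179 rows 3.6
```

>>> {"op": "step_arm", "data": {
  "steps": [
    {"travel":[0,0,-0.04],"rotation":[0,0,0],"fingers":1},
    {"travel":[0,0,-0.1],"rotation":[0,0,0],"fingers":1},
    {"travel":[0,0,-0.2],"rotation":[0,0,0],"fingers":1},
    {"travel":[0,0,-0.3],"rotation":[0,0,0],"fingers":1},
    {"travel":[0,0,-0.34],"rotation":[0,0,0],"fingers":1}
  ]
}}

```text
clock: 41.65
eef_pos: [433.1, -214.1, 217.1]
orientation: [0.43, 3.11, -0.0]
contact_force: [0.6, -0.0, -1.3]
gripper_width: 0.085
gripper_force: 40.0
```

>>> {"op": "step_arm", "data": {
  "steps": [
    {"travel":[-0.015,0.15,0],"rotation":[0,0,-0.06],"fingers":1},
    {"travel":[-0.032,0.3,0],"rotation":[0,0,-0.12],"fingers":1},
    {"travel":[-0.05,0.45,0],"rotation":[0,0,-0.18],"fingers":1},
    {"travel":[-0.065,0.57,0],"rotation":[0,0,-0.229],"fingers":1},
    {"travel":[-0.065,0.593,0],"rotation":[0,0,-0.229],"fingers":1}
  ]
}}

```text
clock: 42.15
eef_pos: [500.8, -42.4, 215.2]
orientation: [-0.148, 3.138, -0.001]
contact_force: [-0.1, -0.5, -0.7]
gripper_width: 0.088
gripper_force: 40.0
```

>>> {"op": "step_arm", "data": {
  "steps": [
    {"travel":[0,0,0],"rotation":[0,0,0],"fingers":1},
    {"travel":[0,0,0],"rotation":[0,0,0],"fingers":1},
    {"travel":[0,0,0],"rotation":[0,0,0],"fingers":1},
    {"travel":[0,0,0],"rotation":[0,0,0],"fingers":1},
    {"travel":[0,0,0],"rotation":[0,0,0],"fingers":1}
  ]
}}

```text
clock: 42.65
eef_pos: [499.2, -47.6, 214.9]
orientation: [-0.133, 3.139, 0.001]
contact_force: [0.4, -0.4, -0.7]
gripper_width: 0.089
gripper_force: 40.0
```

```bash
cat > kh.py <<'E'
from h import *
import sys
im=shot(sys.argv[1]); s=bot.get_state(); c=json.load(open(f'cal_{sys.argv[1]}.json')); print(s['eef_pos'],s['orientation'],s['contact_force'],s['gripper_width']*87)
uv=w2px('wrist',[457.8,-50.8,68],c); print('exp keyhole',uv)
h=cv2.cvtColor(im,cv2.COLOR_RGB2HSV); m=cv2.inRange(h,(14,100,50),(32,255,255))
n,l,st,ce=cv2.connectedComponentsWithStats(m)
for i in range(1,n):
    if st[i,4]>8 and np.linalg.norm(ce[i]-uv)<75: print(st[i].tolist(),ce[i].round(1),px2w('wrist',*ce[i],68,c)[:2].round(1))
E
python3 kh.py w15
```

```text
[499.30981367 -47.34459714 214.92009197] [-1.33966169e-01  3.13864802e+00  4.19541315e-04] [ 0.25588493 -0.80397114 -0.58717901] 7.825195673116642
exp keyhole [319.18149466 158.60609302]
[293, 131, 7, 7, 43] [296.  133.9] [439.8 -70.8]
[341, 131, 7, 7, 37] [344. 134.] [436.6 -32.9]
[316, 146, 9, 23, 203] [320.  157.2] [456.6 -50.3]
[294, 178, 7, 7, 38] [296.8 180.8] [477.8 -67.7]
[340, 178, 7, 7, 35] [342.9 180.9] [474.6 -29.6]
```

>>> {"op": "step_arm", "data": {
  "steps": [
    {"travel":[0.05,0.001,0.02],"rotation":[0,0,0],"fingers":1},
    {"travel":[0.1,0.001,0.06],"rotation":[0,0,0],"fingers":1},
    {"travel":[0.138,0.001,0.1],"rotation":[0,0,0],"fingers":1},
    {"travel":[0.138,0.001,0.127],"rotation":[0,0,0],"fingers":1},
    {"travel":[0.138,0.001,0.127],"rotation":[0,0,0],"fingers":1}
  ]
}}

```text
clock: 43.2
eef_pos: [458.1, -49.8, 176.2]
orientation: [0.136, -3.138, -0.0]
contact_force: [0.2, -0.2, -1.3]
gripper_width: 0.086
gripper_force: 40.0
```

>>> {"op": "step_arm", "data": {
  "steps": [
    {"travel":[0,0,0],"rotation":[0,0,0],"fingers":1},
    {"travel":[0,0,0],"rotation":[0,0,0],"fingers":1},
    {"travel":[0,0,0],"rotation":[0,0,0],"fingers":1},
    {"travel":[0,0,0],"rotation":[0,0,0],"fingers":1},
    {"travel":[0,0,0],"rotation":[0,0,0],"fingers":1}
  ]
}}

```text
clock: 43.7
eef_pos: [458.4, -50.1, 176.9]
orientation: [-0.136, 3.138, -0.0]
contact_force: [0.3, -0.0, -0.4]
gripper_width: 0.088
gripper_force: 40.0
```

```bash
python3 -c "
from h import *
for i in range(3):
    s=bot.get_state(); print(s['eef_pos'],s['orientation'])
plan((457.9,-50.4,168,4.83))"
```

```text
[458.35783878 -50.07411337 176.89938982] [-1.35693026e-01  3.13846369e+00 -2.23337788e-04]
[458.35783878 -50.07411337 176.89938982] [-1.35693026e-01  3.13846369e+00 -2.23337788e-04]
[458.35783878 -50.07411337 176.89938982] [-1.35693026e-01  3.13846369e+00 -2.23337788e-04]
(457.9, -50.4, 168, 4.83) [0.002, -0.001, 0.03] [-0.0, 0.0, 0.001] mm 9 rows 0.2
```

>>> {"op": "step_arm", "data": {
  "steps": [
    {"travel":[0.002,-0.001,0.008],"rotation":[0,0,0],"fingers":1},
    {"travel":[0.002,-0.001,0.015],"rotation":[0,0,0],"fingers":1},
    {"travel":[0.002,-0.001,0.022],"rotation":[0,0,0],"fingers":1},
    {"travel":[0.002,-0.001,0.029],"rotation":[0,0,0],"fingers":1},
    {"travel":[0.002,-0.001,0.033],"rotation":[0,0,0],"fingers":1}
  ]
}}

```text
clock: 44.2
eef_pos: [457.5, -50.4, 166.6]
orientation: [0.136, -3.138, 0.0]
contact_force: [0.1, -1.0, 0.2]
gripper_width: 0.087
gripper_force: 40.0
```

No contact at 166.6 (tip about 5 mm into the slot). Continue.

>>> {"op": "step_arm", "data": {
  "steps": [
    {"travel":[0,0,0.008],"rotation":[0,0,0],"fingers":1},
    {"travel":[0,0,0.016],"rotation":[0,0,0],"fingers":1},
    {"travel":[0,0,0.024],"rotation":[0,0,0],"fingers":1},
    {"travel":[0,0,0.032],"rotation":[0,0,0],"fingers":1},
    {"travel":[0,0,0.036],"rotation":[0,0,0],"fingers":1}
  ]
}}

```text
clock: 44.7
eef_pos: [457.5, -50.4, 155.8]
orientation: [0.136, -3.138, 0.0]
contact_force: [-0.2, -0.1, -0.6]
gripper_width: 0.089
gripper_force: 40.0
```

>>> {"op": "step_arm", "data": {
  "steps": [
    {"travel":[0,0,0.008],"rotation":[0,0,0],"fingers":1},
    {"travel":[0,0,0.016],"rotation":[0,0,0],"fingers":1},
    {"travel":[0,0,0.024],"rotation":[0,0,0],"fingers":1},
    {"travel":[0,0,0.03],"rotation":[0,0,0],"fingers":1},
    {"travel":[0,0,0.03],"rotation":[0,0,0],"fingers":1}
  ]
}}

```text
clock: 45.2
eef_pos: [457.5, -50.5, 146.8]
orientation: [0.136, -3.138, 0.0]
contact_force: [-0.0, 0.4, -0.6]
gripper_width: 0.089
gripper_force: 40.0
```

>>> {"op": "step_arm", "data": {
  "steps": [
    {"travel":[0,0,0.003],"rotation":[0,0,0],"fingers":1},
    {"travel":[0,0,0.005],"rotation":[0,0,0],"fingers":1},
    {"travel":[0,0,0.006],"rotation":[0,0,0],"fingers":1},
    {"travel":[0,0,0.006],"rotation":[0,0,0],"fingers":1},
    {"travel":[0,0,0.006],"rotation":[0,0,0],"fingers":1}
  ]
}}

```text
clock: 45.7
eef_pos: [457.6, -50.4, 145.3]
orientation: [-0.136, 3.139, 0.0]
contact_force: [0.0, 1.0, -1.4]
gripper_width: 0.086
gripper_force: 40.0
```

>>> {"op": "step_arm", "data": {
  "steps": [
    {"travel":[0,0,0.002],"rotation":[0,0,0],"fingers":1},
    {"travel":[0,0,0.003],"rotation":[0,0,0],"fingers":1},
    {"travel":[0,0,0.004],"rotation":[0,0,0],"fingers":1},
    {"travel":[0,0,0.004],"rotation":[0,0,0],"fingers":1},
    {"travel":[0,0,0.004],"rotation":[0,0,0],"fingers":1}
  ]
}}

```text
clock: 46.2
eef_pos: [457.8, -50.5, 145.0]
orientation: [0.135, -3.138, -0.001]
contact_force: [-7.6, 0.5, 20.1]
gripper_width: 0.087
gripper_force: 40.0
```

>>> {"op": "step_arm", "data": {
  "steps": [
    {"travel":[0,0,-0.003],"rotation":[0,0,0],"fingers":1},
    {"travel":[0,0,-0.003],"rotation":[0,0,0.08],"fingers":1},
    {"travel":[0,0,-0.003],"rotation":[0,0,0.16],"fingers":1},
    {"travel":[0,0,-0.003],"rotation":[0,0,0.24],"fingers":1},
    {"travel":[0,0,-0.003],"rotation":[0,0,0.32],"fingers":1}
  ]
}}

```text
clock: 46.7
eef_pos: [458.0, -50.1, 145.1]
orientation: [0.656, 3.072, 0.001]
contact_force: [0.4, 0.6, 0.1]
gripper_width: 0.087
gripper_force: 40.0
```

>>> {"op": "step_arm", "data": {
  "steps": [
    {"travel":[0,0,0],"rotation":[0,0,0.08],"fingers":1},
    {"travel":[0,0,0],"rotation":[0,0,0.16],"fingers":1},
    {"travel":[0,0,0],"rotation":[0,0,0.24],"fingers":1},
    {"travel":[0,0,0],"rotation":[0,0,0.32],"fingers":1},
    {"travel":[0,0,0],"rotation":[0,0,0.38],"fingers":1}
  ]
}}

```text
clock: 47.2
eef_pos: [457.9, -50.2, 145.1]
orientation: [1.53, 2.743, 0.0]
contact_force: [0.8, 0.7, 1.0]
gripper_width: 0.088
gripper_force: 40.0
```

```bash
python3 -c "
from h import *
s=bot.get_state(); print(s['eef_pos'],s['orientation'],s['contact_force'],s['ft_torque'],np.degrees(2*np.arctan2(s['orientation'][0],-s['orientation'][1])))"
```

```text
[457.93326435 -50.17108416 145.11612501] [1.53027561e+00 2.74314338e+00 4.05339663e-04] [0.77684267 0.67840478 1.02077311] [ 0.13217209 -0.0409349   0.05879417] 301.68965726577653
```

>>> {"op": "step_arm", "data": {
  "steps": [
    {"travel":[0,0,0],"rotation":[0,0,0.02],"fingers":1},
    {"travel":[0,0,0],"rotation":[0,0,0.04],"fingers":1},
    {"travel":[0,0,0],"rotation":[0,0,0.06],"fingers":1},
    {"travel":[0,0,0],"rotation":[0,0,0.075],"fingers":1},
    {"travel":[0,0,0],"rotation":[0,0,0.075],"fingers":1}
  ]
}}

```text
clock: 47.7
eef_pos: [457.8, -50.3, 145.1]
orientation: [1.684, 2.652, 0.001]
contact_force: [1.6, 2.1, 2.9]
gripper_width: 0.086
gripper_force: 40.0
```

```bash
python3 -c "
from h import *
s=bot.get_state(); print(s['eef_pos'],s['contact_force'],s['ft_torque'],np.degrees(2*np.arctan2(s['orientation'][0],-s['orientation'][1]))-360)"
```

```text
[457.84566868 -50.28444063 145.08675295] [1.6340446  2.08062178 2.94045475] [ 0.40033516 -0.26283282  0.04045718] -64.8196289743712
```

>>> {"op": "step_arm", "data": {
  "steps": [
    {"travel":[0,0,0],"rotation":[0,0,0.015],"fingers":1},
    {"travel":[0,0,0],"rotation":[0,0,0.03],"fingers":1},
    {"travel":[0,0,0],"rotation":[0,0,0.045],"fingers":1},
    {"travel":[0,0,0],"rotation":[0,0,0.045],"fingers":1},
    {"travel":[0,0,0],"rotation":[0,0,0.045],"fingers":1}
  ]
}}

```text
clock: 48.2
eef_pos: [457.9, -50.3, 145.1]
orientation: [1.775, 2.592, 0.0]
contact_force: [1.1, 3.0, 3.8]
gripper_width: 0.091
gripper_force: 40.0
```

```bash
python3 -c "
from h import *
s=bot.get_state(); print(s['eef_pos'],s['contact_force'],s['ft_torque'],np.degrees(2*np.arctan2(s['orientation'][0],-s['orientation'][1]))-360)"
```

```text
[457.85460717 -50.31126381 145.09448921] [1.0881352  3.02580841 3.75980761] [ 0.58899482 -0.44597147  0.17829833] -68.82444124408585
```

>>> {"op": "step_arm", "data": {
  "steps": [
    {"travel":[0,0,0],"rotation":[0,0,-0.08],"fingers":1},
    {"travel":[0,0,0],"rotation":[0,0,-0.16],"fingers":1},
    {"travel":[0,0,0],"rotation":[0,0,-0.24],"fingers":1},
    {"travel":[0,0,0],"rotation":[0,0,-0.32],"fingers":1},
    {"travel":[0,0,0],"rotation":[0,0,-0.4],"fingers":1}
  ]
}}

```text
clock: 48.7
eef_pos: [457.8, -50.3, 145.1]
orientation: [0.88, 3.015, 0.001]
contact_force: [1.8, 3.0, 2.7]
gripper_width: 0.087
gripper_force: 40.0
```

>>> {"op": "step_arm", "data": {
  "steps": [
    {"travel":[0,0,0],"rotation":[0,0,-0.08],"fingers":1},
    {"travel":[0,0,0],"rotation":[0,0,-0.16],"fingers":1},
    {"travel":[0,0,0],"rotation":[0,0,-0.24],"fingers":1},
    {"travel":[0,0,0],"rotation":[0,0,-0.32],"fingers":1},
    {"travel":[0,0,0],"rotation":[0,0,-0.4],"fingers":1}
  ]
}}

```text
clock: 49.2
eef_pos: [457.8, -50.2, 145.1]
orientation: [-0.095, 3.14, 0.001]
contact_force: [1.9, 3.4, 2.8]
gripper_width: 0.086
gripper_force: 40.0
```

>>> {"op": "step_arm", "data": {
  "steps": [
    {"travel":[0,0,0],"rotation":[0,0,-0.03],"fingers":1},
    {"travel":[0,0,0],"rotation":[0,0,-0.06],"fingers":1},
    {"travel":[0,0,0],"rotation":[0,0,-0.09],"fingers":1},
    {"travel":[0,0,0],"rotation":[0,0,-0.11],"fingers":1},
    {"travel":[0,0,0],"rotation":[0,0,-0.11],"fingers":1}
  ]
}}

```text
clock: 49.7
eef_pos: [457.8, -50.1, 145.1]
orientation: [-0.358, 3.121, 0.001]
contact_force: [2.1, 5.2, 3.8]
gripper_width: 0.095
gripper_force: 40.0
```

```bash
python3 -c "
from h import *
s=bot.get_state(); print(s['eef_pos'],s['contact_force'],s['ft_torque'],np.degrees(2*np.arctan2(s['orientation'][0],-s['orientation'][1])))"
```

```text
[457.81898255 -50.14103958 145.05500136] [2.05606855 5.16788577 3.76924494] [ 1.03493547 -0.59129818 -0.01134024] -346.91125018891313
```

>>> {"op": "step_arm", "data": {
  "steps": [
    {"travel":[0,0,0],"rotation":[0,0,-0.01],"fingers":1},
    {"travel":[0,0,0],"rotation":[0,0,-0.02],"fingers":1},
    {"travel":[0,0,0],"rotation":[0,0,-0.03],"fingers":1},
    {"travel":[0,0,0],"rotation":[0,0,-0.03],"fingers":1},
    {"travel":[0,0,0],"rotation":[0,0,-0.03],"fingers":1}
  ]
}}

```text
clock: 50.2
eef_pos: [457.8, -50.2, 145.1]
orientation: [-0.431, 3.111, 0.0]
contact_force: [2.3, 3.7, 4.7]
gripper_width: 0.087
gripper_force: 40.0
```

```bash
python3 -c "
from h import *
s=bot.get_state(); print(s['eef_pos'],s['contact_force'],s['ft_torque'],np.degrees(2*np.arctan2(s['orientation'][0],-s['orientation'][1]))+360)"
```

```text
[457.80071493 -50.16637358 145.06339088] [2.25779365 3.70288752 4.69361578] [ 1.1320667  -0.57283423 -0.01754823] 15.766835537566351
```

>>> {"op": "step_arm", "data": {
  "steps": [
    {"travel":[0,0,0],"rotation":[0,0,-0.01],"fingers":1},
    {"travel":[0,0,0],"rotation":[0,0,-0.02],"fingers":1},
    {"travel":[0,0,0],"rotation":[0,0,-0.03],"fingers":1},
    {"travel":[0,0,0],"rotation":[0,0,-0.035],"fingers":1},
    {"travel":[0,0,0],"rotation":[0,0,-0.035],"fingers":1}
  ]
}}

```text
clock: 50.7
eef_pos: [457.8, -50.2, 145.1]
orientation: [-0.516, 3.099, 0.001]
contact_force: [2.4, 4.2, 4.9]
gripper_width: 0.086
gripper_force: 40.0
```

```bash
python3 -c "
from h import *
s=bot.get_state(); print(s['eef_pos'],s['contact_force'],s['ft_torque'],np.degrees(2*np.arctan2(s['orientation'][0],-s['orientation'][1]))+360)"
```

```text
[457.76567349 -50.16191359 145.06753312] [2.3521452  4.23261592 4.85720649] [ 1.26465328 -0.52428119 -0.27065346] 18.91156814380355
```

>>> {"op": "step_arm", "data": {
  "steps": [
    {"travel":[0,0,0],"rotation":[0,0,0.04],"fingers":1},
    {"travel":[0,0,0],"rotation":[0,0,0.08],"fingers":1},
    {"travel":[0,0,0],"rotation":[0,0,0.11],"fingers":1},
    {"travel":[0,0,0],"rotation":[0,0,0.138],"fingers":1},
    {"travel":[0,0,0],"rotation":[0,0,0.138],"fingers":1}
  ]
}}

```text
clock: 51.2
eef_pos: [457.6, -50.8, 145.1]
orientation: [0.175, -3.136, 0.001]
contact_force: [0.1, 1.6, 5.9]
gripper_width: 0.088
gripper_force: 40.0
```

>>> {"op": "step_arm", "data": {
  "steps": [
    {"travel":[0,0,-0.006],"rotation":[0,0,0],"fingers":1},
    {"travel":[0,0,-0.012],"rotation":[0,0,0],"fingers":1},
    {"travel":[0,0,-0.018],"rotation":[0,0,0],"fingers":1},
    {"travel":[0,0,-0.024],"rotation":[0,0,0],"fingers":1},
    {"travel":[0,0,-0.03],"rotation":[0,0,0],"fingers":1}
  ]
}}

```text
clock: 51.7
eef_pos: [457.5, -50.6, 154.1]
orientation: [0.178, -3.136, 0.0]
contact_force: [0.3, -0.0, -0.5]
gripper_width: 0.089
gripper_force: 40.0
```

```bash
python3 -c "
from h import *
s=bot.get_state(); print(s['eef_pos'],s['contact_force'],s['ft_torque'],np.degrees(2*np.arctan2(s['orientation'][0],-s['orientation'][1])),s['gripper_width']*87)"
```

```text
[457.47169697 -50.57135352 154.0543045 ] [ 0.29563815 -0.00648473 -0.54569243] [ 0.02392106 -0.00649314  0.01632042] 6.479039045972709 7.759676294945019
```

>>> {"op": "step_arm", "data": {
  "steps": [
    {"travel":[0,0,-0.03],"rotation":[0,0,0],"fingers":1},
    {"travel":[0,0,-0.07],"rotation":[0,0,0],"fingers":1},
    {"travel":[0,0,-0.12],"rotation":[0,0,0],"fingers":1},
    {"travel":[0,0,-0.18],"rotation":[0,0,0],"fingers":1},
    {"travel":[0,0,-0.22],"rotation":[0,0,0],"fingers":1}
  ]
}}

```text
clock: 52.2
eef_pos: [458.0, -50.7, 221.5]
orientation: [-0.177, 3.135, 0.001]
contact_force: [-0.2, 0.2, -0.0]
gripper_width: 0.085
gripper_force: 40.0
```

```bash
python3 -c "
from h import *
s=bot.get_state(); print(s['eef_pos'],s['contact_force'],s['gripper_width']*87)
plan((433,-212.8,180,-15.2),(433,-212.8,148,-15.2))"
```

```text
[457.97874198 -50.66039587 221.50921288] [-0.22860778  0.2211615  -0.02821766] 7.399794047585639
(433, -212.8, 180, -15.2) [0.144, -0.528, 0.138] [0.0, 0.001, 0.241] mm 169 rows 3.4
(433, -212.8, 148, -15.2) [0.0, 0.0, 0.107] [0.0, 0.0, 0.0] mm 32 rows 0.6
```

>>> {"op": "step_arm", "data": {
  "steps": [
    {"travel":[0.04,-0.13,0.03],"rotation":[0,0,0.06],"fingers":1},
    {"travel":[0.08,-0.28,0.06],"rotation":[0,0,0.13],"fingers":1},
    {"travel":[0.12,-0.42,0.1],"rotation":[0,0,0.2],"fingers":1},
    {"travel":[0.144,-0.51,0.138],"rotation":[0,0,0.241],"fingers":1},
    {"travel":[0.144,-0.528,0.138],"rotation":[0,0,0.241],"fingers":1}
  ]
}}

```text
clock: 52.7
eef_pos: [430.9, -215.6, 177.8]
orientation: [-0.425, -3.111, 0.004]
contact_force: [0.6, 0.2, -0.7]
gripper_width: 0.088
gripper_force: 40.0
```

>>> {"op": "step_arm", "data": {
  "steps": [
    {"travel":[0,0,0.05],"rotation":[0,0,0],"fingers":1},
    {"travel":[0,0,0.09],"rotation":[0,0,0],"fingers":1},
    {"travel":[0,0,0.09],"rotation":[0,0,0],"fingers":1},
    {"travel":[0,0,0.09],"rotation":[0,0,0],"fingers":1},
    {"travel":[0,0,0.09],"rotation":[0,0,0],"fingers":1}
  ]
}}

```text
clock: 53.2
eef_pos: [433.1, -212.4, 152.4]
orientation: [0.414, 3.113, 0.001]
contact_force: [0.8, 0.5, -1.0]
gripper_width: 0.091
gripper_force: 40.0
```

```bash
python3 -c "
from h import *
s=bot.get_state(); print(s['eef_pos'],s['contact_force'],s['gripper_width']*87)
plan((432.9,-212.8,132,-15.4))"
```

```text
[ 433.12566613 -212.43720336  152.37355355] [ 0.79362923  0.47893583 -0.9647954 ] 7.9188671722680395
(432.9, -212.8, 132, -15.4) [0.0, -0.001, 0.068] [0.0, 0.001, 0.003] mm 20 rows 0.4
```

>>> {"op": "step_arm", "data": {
  "steps": [
    {"travel":[0,-0.001,0.015],"rotation":[0,0,0],"fingers":1},
    {"travel":[0,-0.001,0.03],"rotation":[0,0,0],"fingers":1},
    {"travel":[0,-0.001,0.044],"rotation":[0,0,0],"fingers":1},
    {"travel":[0,-0.001,0.057],"rotation":[0,0,0],"fingers":1},
    {"travel":[0,-0.001,0.068],"rotation":[0,0,0],"fingers":1}
  ]
}}

```text
clock: 53.7
eef_pos: [432.4, -213.0, 130.7]
orientation: [-0.416, -3.114, 0.0]
contact_force: [-0.2, 0.6, -0.5]
gripper_width: 0.089
gripper_force: 40.0
```

>>> {"op": "step_arm", "data": {
  "steps": [
    {"travel":[0,0,0.013],"rotation":[0,0,0],"fingers":1},
    {"travel":[0,0,0.026],"rotation":[0,0,0],"fingers":1},
    {"travel":[0,0,0.038],"rotation":[0,0,0],"fingers":1},
    {"travel":[0,0,0.05],"rotation":[0,0,0],"fingers":1},
    {"travel":[0,0,0.056],"rotation":[0,0,0],"fingers":1}
  ]
}}

```text
clock: 54.2
eef_pos: [432.4, -213.0, 114.0]
orientation: [-0.416, -3.114, 0.0]
contact_force: [-0.1, 0.8, -0.4]
gripper_width: 0.091
gripper_force: 40.0
```

>>> {"op": "step_arm", "data": {
  "steps": [
    {"travel":[0,0,0.001],"rotation":[0,0,0],"fingers":1},
    {"travel":[0,0,0.002],"rotation":[0,0,0],"fingers":1},
    {"travel":[0,0,0.003],"rotation":[0,0,0],"fingers":1},
    {"travel":[0,0,0.003],"rotation":[0,0,0],"fingers":1},
    {"travel":[0,0,0.003],"rotation":[0,0,0],"fingers":1}
  ]
}}

```text
clock: 54.7
eef_pos: [432.6, -213.0, 113.6]
orientation: [0.416, 3.114, 0.0]
contact_force: [-0.0, -0.2, -0.1]
gripper_width: 0.084
gripper_force: 40.0
```

>>> {"op": "step_arm", "data": {
  "steps": [
    {"travel":[0,0,0.002],"rotation":[0,0,0],"fingers":1},
    {"travel":[0,0,0.002],"rotation":[0,0,0],"fingers":0.4},
    {"travel":[0,0,0.002],"rotation":[0,0,0],"fingers":0.4},
    {"travel":[0,0,0.002],"rotation":[0,0,0],"fingers":0.4},
    {"travel":[0,0,0.002],"rotation":[0,0,0],"fingers":0.4}
  ]
}}

```text
clock: 55.2
eef_pos: [432.5, -213.0, 112.8]
orientation: [-0.416, -3.114, 0.0]
contact_force: [0.4, -0.0, -0.7]
gripper_width: 0.286
gripper_force: 0.0
```

>>> {"op": "step_arm", "data": {
  "steps": [
    {"travel":[0,0,-0.05],"rotation":[0,0,0],"fingers":0.4},
    {"travel":[0,0,-0.15],"rotation":[0,0,0],"fingers":0.4},
    {"travel":[0,0,-0.28],"rotation":[0,0,0],"fingers":0.4},
    {"travel":[-0.03,0,-0.4],"rotation":[0,0,0],"fingers":0.4},
    {"travel":[-0.06,0,-0.5],"rotation":[0,0,0],"fingers":0.4}
  ]
}}

```text
clock: 55.7
eef_pos: [450.0, -218.0, 264.6]
orientation: [0.416, 3.113, 0.002]
contact_force: [0.2, -0.1, 0.1]
gripper_width: 0.302
gripper_force: 0.0
```

```bash
python3 - <<'E'
from h import *
im=shot('w16'); s=bot.get_state(); print(s['eef_pos'],s['gripper_width']); c=json.load(open('cal_w16.json'))
print('exp key top',w2px('wrist',[420,-209.4,76],c),w2px('wrist',[445.7,-216.5,76],c),'stand',w2px('wrist',[433,-214.3,36],c))
look(['key','key_stand','dowel_a','clamp_a'])
snap('side','d16'); look(['lid_edge','key','dowel_a','clamp_a','glue_bottle','tape_measure','sanding_block'],'side')
# lid outer edge: blue mask extent in wrist picture vs shut-lid corners
e=np.array([.9963,.0854]); n=np.array([-.0854,.9963]); h=np.array([626.7,-36.3])
im2=np.array(cv2.imread('pics/w14.png')[:,:,::-1]); hs=cv2.cvtColor(im,cv2.COLOR_RGB2HSV); m=cv2.inRange(hs,(100,120,40),(125,255,255))
print('lid corners exp',[w2px('wrist',[*(h-141*e+k*86*n),74],c).round(0).tolist() for k in(-1,1)])
ys,xs=np.nonzero(m); print('blue',xs.min(),xs.max(),ys.min(),ys.max(),len(xs))
E
```

```text
[ 452.87367376 -218.99296346  268.65305143] 0.2981983318992951
exp key top [319.53107615 157.38002122] [319.39089842 184.21463428] stand [318.15715865 164.08071914]
key [([319, 169, 16, 35], 0.86), ([110, 305, 19, 21], 0.7)]
key_stand [([319, 166, 44, 54], 0.72)]
dowel_a []
clamp_a []
lid_edge [([315, 264, 71, 57], 0.67)]
key [([363, 216, 14, 16], 0.57)]
dowel_a []
clamp_a []
glue_bottle [([323, 139, 18, 49], 0.66)]
tape_measure [([316, 265, 72, 59], 0.5), ([371, 151, 7, 5], 0.36)]
sanding_block [([387, 309, 30, 44], 0.83), ([372, 153, 8, 3], 0.59)]
lid corners exp [[410.0, 207.0], [583.0, 149.0]]
blue 395 592 146 339 8806
```

```bash
python3 -c "
from plant import bot
print(bot.finish_job())"
```

```text
the job is handed in; nothing more can be done
None
```

I handed the job in after about 56 s of the 210 s: one wing clamp, the divider and two dowels are packed in order, the lid is shut and locked, and the key is back upright in its stand. The checks were touch, force and camera; no verdict came back, and I left a small cream piece at the pink stand where it was because it didn't look like a dowel.

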